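# Sort spools, bobbins and chalk into their trays

## Robot

A 6-joint arm with a two-finger parallel gripper is mounted at the origin on a cart in front of the work surface, level with it; the furniture and walls round the work are solid. World frame = base frame: x ahead of the robot, y to its left, z up, the work surface at z = 0. Lengths are in m, angles in rad, forces in N, time in s.
With the tool pointing down it reaches from about 0.375 to 0.975 m from the base axis. Payload 3.8 kg.
Tool frame: the origin (TCP) lies at the very end of the fingers, on their centre line; the grasp point (between the pads) lies manip.grasp_offset behind it (manip.grasp_offset is the distance from the TCP to the grasp point, in m); z points along the fingers, x is the direction in which the jaws open and shut, and the axes are right-handed (so a half turn about z gives the same grasp; the last joint's range is limited). The gripper opens to 88 mm and grips with 3 to 60 N. Pads are 18 mm wide; open, the fingers measure 123 mm over their backs; the gripper's body (75 mm by 187 mm) begins 45 mm behind the grasp point.
Start: joints at [-1.29, 0.264, 1.604, -0, 1.274, -0.037], TCP at [0.211, -0.641, 0.239] pointing down, gripper open.
Joint ranges: [-2.63, 2.63], [-0.94, 2.18], [0.31, 2.57], [-1.31, 4.45], [0, 2.66], [-2.55, 2.55]. Speed limits (rad/s): [2.57, 2.57, 3.14, 3.14, 3.14, 3.14].

## Interface

Orientations are given as a rotation vector (axis times angle).
In Python, from plant import manip gives the robot as it stands. The module is installed in compiled form; this text tells all that it offers.
- The arm moves only by the shell command python3 -m crank 'ROWS' [FORCE]. ROWS is JSON, a list of rows, each an object of numbers: "ax", "ay", "az": the turn, a rotation vector about the world's x, y, z in degrees; "tx", "ty", "tz": the shift along the world's x, y, z in m; "jaw": the gripper's target within -1 to 1 (fully open at 1, half-way at 0, shut at -1). In form: [{"ax": .., "ay": .., "az": .., "tx": .., "ty": .., "tz": .., "jaw": ..}, ...]. A call has exactly 10 rows; each row shifts and turns the commanded pose from where the row before left it; what a row does not reach is not made up. A row lasts 1/8 s, in which the tool goes at most 62.5 mm and 10.7 degrees, less where a joint would pass 70% of its speed; a pose out of reach is approached as far as the arm can. A call with a gripper value outside its range is refused whole. The fingers move at their own pace and stop on an object; FORCE is the grip in N (left out, the last holds). Time passes only in rows, so rows that do not move let the fingers close, or fill a call up. It gives the time, the measured TCP pose, the force and the opening at its end, in the units of the state.
- manip.get_state(): the state, without advancing time (a new reading comes with each control period).
- manip.get_image(name): name is "scene" or "top" or "wrist"; returns a dict with "frame" (384x512x3 uint8, red, green, blue), "fx", "fy", "cx", "cy" (pixels), "world_from_camera" (4x4, takes a point from camera to world coordinates). Camera axes: x right, y down, z forward; pixel columns grow to the right and rows downward; lengths in m; the calibration is good to about 2 mm. A picture is of the moment at which its call begins. There is no depth.
- manip.sign_off(): hands the job in, once; it reports no verdict.
The state is a dict: "t": time; "joint_positions": joint angles; "qvel": joint speeds; "tau": joint torques, N m; "eef_pos": TCP position; "tool_rot": TCP orientation; "contact_force": force on the tool from outside, world axes, zero at the start; "ft_torque": the same for the moment, N m; "grip_width": opening from 0.0 (shut) to 1.0 (fully open).
Only numpy, scipy, OpenCV 4.12 (cv2) and the standard library are available. Lean on these libraries where they do the work, as an engineer would, in place of code of your own. Each camera call takes 0.05 s, during which the arm holds its last target.

## Task

Sort the small things lying in front of the trays: stand the two thread spools upright in the wooden tray, one in each of its two bays; lay the two bobbins flat side by side on the floor of the round steel dish; and lay the tailor's chalk flat in the grey tray. Leave the wax disc and the thimble where they are.

Things in the scene. Friction and masses are not known exactly. Their poses are not given: they have to be found in the camera images.
- spool_tray: Square tray of light wood, fixed to the table, 88 mm along its x, 86 along its y, walls 2.5 mm thick, rims up to 15.4 mm above the table. A wall along y = 0 parts it into two bays, each 83 (x) by 39 mm (y) inside, centred at y = +21 and -21 mm. Origin: centre of its underside, z up; inner floor 2.5 mm above it. Its x axis is within 7 degrees of world x.
- bobbin_dish: Round low steel dish, fixed to the table, 98 mm across the rim, 12 mm high, flat inner floor about 82 mm across and 3 mm above the table, wall 2.5 mm, no dividers. Origin at the centre of its underside, z up.
- chalk_tray: Oblong grey plastic tray, fixed to the table, 96 mm along its x and 62 mm along its y, no dividers, walls 2.5 mm thick and 12 mm high, inner floor 91 by 57 mm and 2.5 mm above the table; a small round button on the outside of its -x end. Origin at the centre of its underside, z up; its x axis is within 7 degrees of world x.
- short_spool: Thread spool standing upright, 42 mm tall, 26 mm across the bottom flange (7 mm thick), 22 mm across the top flange (top 7 mm); narrower between, about 14 mm. Origin at the centre of its underside, z up along its axis. Black thread.
- tall_spool: Thread spool standing upright, 50 mm tall, 26 mm across the bottom flange (8 mm thick), 22 mm across the top flange (top 7 mm); narrower between, about 14 mm. Origin at the centre of its underside, z up along its axis. Yellow thread.
- steel_bobbin: Sewing machine bobbin lying flat, 21 mm across, 11 mm high, pale steel rims and pale thread, grasped on the rims. Origin at the centre of its underside, z up along its axis.
- clear_bobbin: Sewing machine bobbin lying flat, 21 mm across, 11 mm high, clear rims, wound with dark thread, grasped on the rims. Origin at the centre of its underside, z up along its axis.
- chalk: Flat white slab of tailor's chalk, trapezoid from above, 35 mm between its parallel edges (along its x), up to 44 mm along its y, 9 mm thick, lying flat; grasp it across its x. Origin at the centre of its underside, z up. Its x axis starts within 23 degrees of world x.
- wax_disc: Beeswax disc, amber, 39 mm across, 13 mm high, lying loose among the things; to be left alone. Origin at the centre of its underside.
- thimble: Pale steel thimble, closed dome upward, 20 mm across, 22 mm high, standing loose mouth down among the things; to be left alone. Origin at the centre of its underside.
Not all that is in view belongs to the job. Of the things like the chalk, leave any that is yellow; of the rest the smaller one is meant.

How it is judged:
By the outcome, as a careful person would: the job done as asked, in the order asked, and still so for the second after the job is handed in, with the robot touching nothing.
It also fails if it takes over 120 s, if anything falls off the work surface, if the arm or the gripper's body presses on something with over 40 N, if the wrist force passes 120 N, or if a joint passes its speed limit or range.

## Working session

There is one attempt and no reset: what is moved stays moved. The work goes in short steps, Python scripts to look and compute and a shell command to move; the robot and the scene stay as the last step left them, time stands still between calls to the robot, and variables do not carry over. Pictures are saved under pics/ and viewed, and the job is handed in when it is done.

```bash
mkdir -p pics; cat > h.py <<'E'
import numpy as np,cv2
from plant import manip
def snap(n,f=None):
    d=manip.get_image(n)
    if f: cv2.imwrite('pics/'+f,d['frame'][:,:,::-1])
    return d
def ray(d,u,v,z):
    T=np.array(d['world_from_camera']);r=T[:3,:3]@np.array([(u-d['cx'])/d['fx'],(v-d['cy'])/d['fy'],1]);o=T[:3,3]
    return o+r*(z-o[2])/r[2]
def proj(d,p):
    T=np.linalg.inv(np.array(d['world_from_camera']));c=T[:3,:3]@np.array(p)+T[:3,3]
    return c[0]/c[2]*d['fx']+d['cx'],c[1]/c[2]*d['fy']+d['cy']
E
python3 - <<'E'
from h import *
print(manip.get_state(), manip.grasp_offset)
for n in ['scene','top','wrist']:
    d=snap(n,n+'0.png'); print(n,d['fx'],d['cx'],d['cy'],np.round(d['world_from_camera'],3).tolist())
E
```

```text
{'t': 0.0, 'joint_positions': array([-1.28988406e+00,  2.64733895e-01,  1.60535764e+00, -1.43065229e-05,
        1.27365935e+00, -3.68835550e-02]), 'qvel': array([-2.53793148e-04, -2.54270862e-04,  1.65662904e-05, -1.49494488e-03,
       -6.32207611e-04, -6.44938063e-05]), 'tau': array([-3.09269897e-03, -5.02111673e+01, -3.56872880e+01,  7.28843920e-02,
        2.92255956e-02, -1.66429959e-04]), 'eef_pos': array([ 0.21073199, -0.64053352,  0.23740979]), 'tool_rot': array([-2.5438903 ,  1.84117852,  0.00268324]), 'contact_force': array([ 0.05756614, -0.01841648, -0.28403164]), 'ft_torque': array([0.01587763, 0.00094452, 0.04057548]), 'grip_width': 0.9964352485006169} 0.0187
scene 454.34798281394086 258.12175866028474 191.40867667189056 [[0.45, -0.637, 0.626, -0.051], [-0.893, -0.329, 0.307, -0.594], [0.01, -0.697, -0.717, 0.635], [0.0, 0.0, 0.0, 1.0]]
top 363.8328643233388 252.32764416686055 190.85285014829978 [[-0.002, -0.99, 0.142, 0.326], [-1.0, 0.003, 0.005, -0.32], [-0.006, -0.142, -0.99, 0.863], [0.0, 0.0, 0.0, 1.0]]
wrist 340.7212625749197 261.4843355833687 196.34191435611814 [[0.312, -0.91, -0.274, 0.281], [-0.95, -0.299, -0.089, -0.618], [-0.001, 0.288, -0.958, 0.384], [0.0, 0.0, 0.0, 1.0]]
```

View pics/scene0.png

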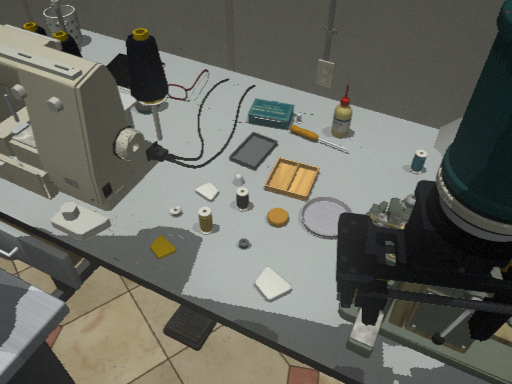

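View pics/top0.png

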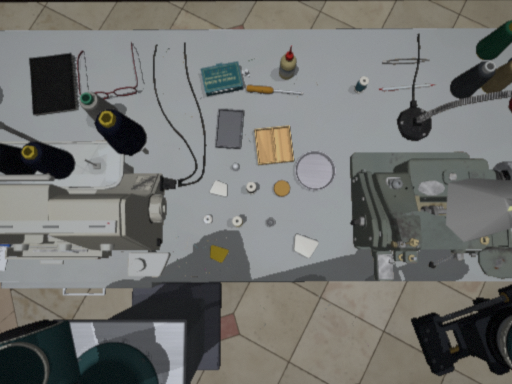

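View pics/wrist0.png

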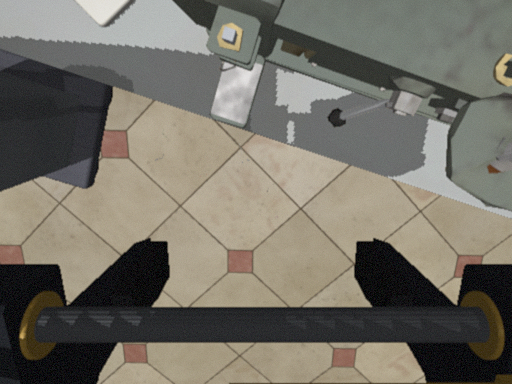

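```bash
python3 - <<'E'
from h import *
d=snap('top')
P={'base':None,'black':(251,187,.042),'yellow':(238,220,.05),'steelb':(208,219,.011),'clearb':(270,221,.011),'chalk':(219,188,.009),'bigchalk':(305,245,.009),'yelchalk':(219,254,.009),'wax':(282,188,.013),'thimble':(235,166,.022),'tray':(274,146,.0154),'dish':(314.5,171,.012),'ctray':(230,128,.012),'tealspool':(362,82,.04)}
for k,v in P.items():
    if v: print(k,np.round(ray(d,*v)[:2],4))
print('base px',proj(d,(0,0,0)))
cv2.imwrite('pics/top_crop.png',cv2.resize(d['frame'][90:270,180:350,::-1],None,fx=3.3,fy=3.3,interpolation=cv2.INTER_CUBIC))
s=snap('scene')
cv2.imwrite('pics/scene_crop.png',cv2.resize(s['frame'][120:310,140:370,::-1],None,fx=3.3,fy=3.1,interpolation=cv2.INTER_CUBIC))
E
```

```text
black [ 0.4531 -0.3124]
yellow [ 0.3774 -0.2833]
steelb [ 0.3824 -0.2113]
clearb [ 0.3774 -0.3564]
chalk [ 0.456  -0.2361]
bigchalk [ 0.3217 -0.4371]
yelchalk [ 0.3015 -0.2378]
wax [ 0.4549 -0.3853]
thimble [ 0.5064 -0.2746]
tray [ 0.5563 -0.3674]
dish [ 0.4958 -0.4632]
ctray [ 0.6025 -0.2615]
tealspool [ 0.7057 -0.5772]
base px (np.float64(111.05982944001653), np.float64(391.62024095641203))
```

View pics/top_crop.png

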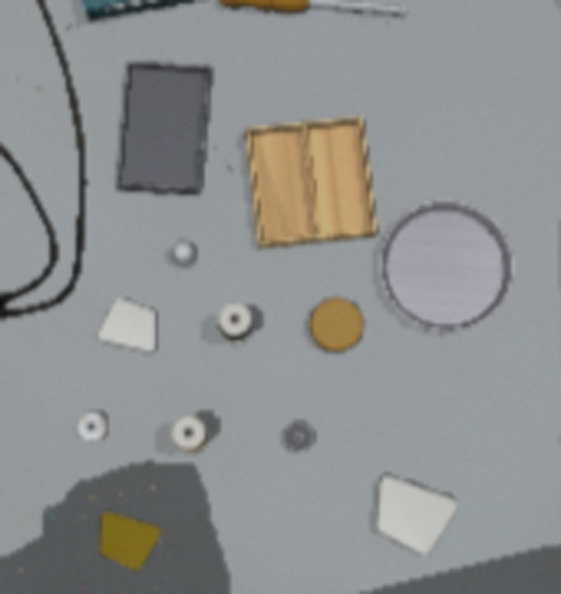

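View pics/scene_crop.png

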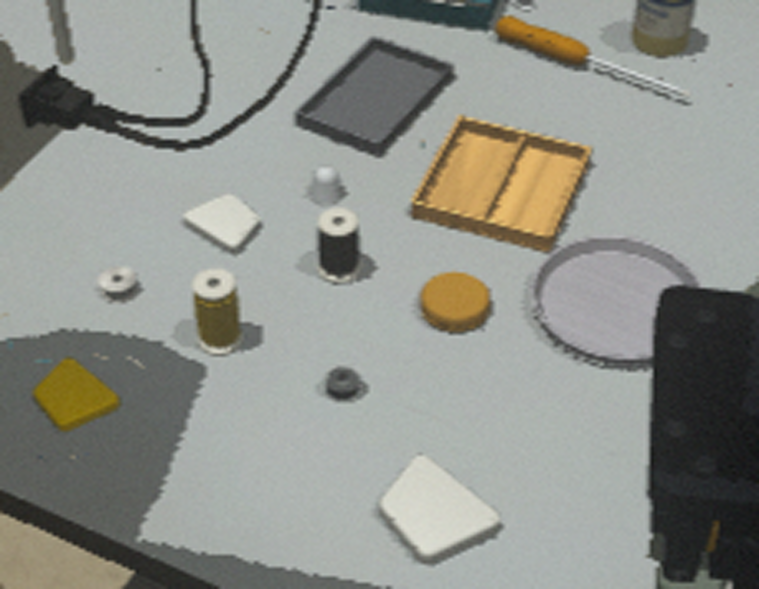

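Lookalikes in the top view:
- **Chalk:** candidates are white small (219,188), white large (305,245) and yellow (219,254). I take (219,188).
- **Spools:** candidates are black (251,187), yellow (238,220) and teal (362,82). I take the first two.
- **Bobbins:** steel (208,219) and clear/dark (270,221). The thimble at (235,166) is not one.

The crop agrees: the chosen white chalk is clearly the smaller of the two. Next I raise the arm and look with the wrist camera.

```bash
python3 -m crank '[{"ty":0.03,"tz":0.04,"az":0},{"ty":0.05,"tz":0.03,"az":8},{"ty":0.05,"az":8},{"tx":0.03,"ty":0.03,"az":8},{"tx":0.03,"ty":0.03,"az":8},{"tx":0.03,"ty":0.03,"az":8},{"tx":0.03,"ty":0.02,"az":8},{"tx":0.03,"ty":0.02,"az":8},{"tx":0.03,"ty":0.02,"az":8},{"tx":0.03,"az":8}]'
python3 - <<'E'
from h import *
d=snap('wrist','w1.png'); print(np.round(d['world_from_camera'],3).tolist(),manip.get_state()['joint_positions'])
E
```

```text
[[0.312, -0.91, -0.274, 0.281], [-0.95, -0.299, -0.089, -0.618], [-0.001, 0.288, -0.958, 0.384], [0.0, 0.0, 0.0, 1.0]] [-1.28990787e+00  2.64257354e-01  1.60445049e+00  1.90633422e-05
  1.27371811e+00 -3.69338447e-02]invalid input
```

View pics/w1.png

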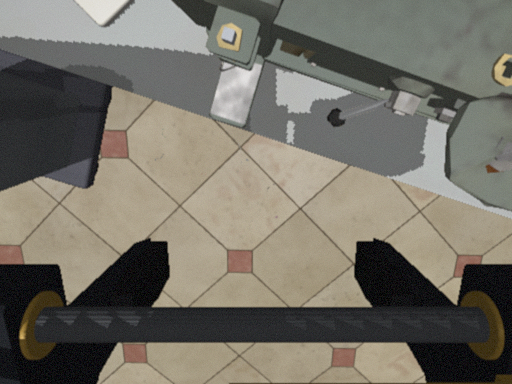

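The arm didn't move: the call was refused ("invalid input") because some keys were missing. I'll write all seven keys in every row.

```bash
python3 -m crank '[{"ax":0,"ay":0,"az":0,"tx":0,"ty":0.03,"tz":0.04,"jaw":1},{"ax":0,"ay":0,"az":8,"tx":0,"ty":0.05,"tz":0.03,"jaw":1},{"ax":0,"ay":0,"az":8,"tx":0,"ty":0.05,"tz":0,"jaw":1},{"ax":0,"ay":0,"az":8,"tx":0.03,"ty":0.03,"tz":0,"jaw":1},{"ax":0,"ay":0,"az":8,"tx":0.03,"ty":0.03,"tz":0,"jaw":1},{"ax":0,"ay":0,"az":8,"tx":0.03,"ty":0.03,"tz":0,"jaw":1},{"ax":0,"ay":0,"az":8,"tx":0.03,"ty":0.02,"tz":0,"jaw":1},{"ax":0,"ay":0,"az":8,"tx":0.03,"ty":0.02,"tz":0,"jaw":1},{"ax":0,"ay":0,"az":8,"tx":0.03,"ty":0.02,"tz":0,"jaw":1},{"ax":0,"ay":0,"az":8,"tx":0.03,"ty":0,"tz":0,"jaw":1}]'
python3 - <<'E'
from h import *
d=snap('wrist','w2.png'); print(np.round(d['world_from_camera'],3).tolist(),manip.get_state()['joint_positions'])
E
```

```text
t: 1.55
eef_pos: [0.4219, -0.3598, 0.3091]
tool_rot: [3.141, 0.015, 0.001]
contact_force: [0.0, -0.8, 0.4]
grip_width: 1.001
[[1.0, 0.008, 0.003, 0.42], [0.009, -0.957, -0.289, -0.285], [0.001, 0.289, -0.957, 0.455], [0.0, 0.0, 0.0, 1.0]] [-0.74909976  0.00246424  1.7699379   0.00214199  1.36677933 -0.76413045]
```

View pics/w2.png

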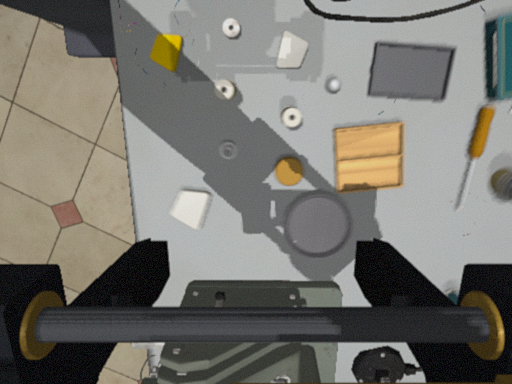

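The wrist view shows everything: steel bobbin (232,28), small chalk (291,50), yellow spool (225,89), black spool (291,117), clear bobbin (228,149), thimble (333,85), wax (289,171), wood tray (368,155), dish (317,223), grey tray (411,70). Next I measure them.

```bash
cat > m.py <<'E'
from h import *
def circ(d,u,v,r,z,lo=None,dark=False,name='',show=None):
    f=cv2.cvtColor(d['frame'],cv2.COLOR_RGB2GRAY); u,v=int(u),int(v)
    y0=max(v-r,0);x0=max(u-r,0)
    roi=f[y0:v+r,x0:u+r]
    roi=cv2.resize(roi,None,fx=4,fy=4,interpolation=cv2.INTER_CUBIC)
    if lo is None: t,m=cv2.threshold(roi,0,255,(cv2.THRESH_BINARY_INV if dark else cv2.THRESH_BINARY)+cv2.THRESH_OTSU)
    else: t,m=cv2.threshold(roi,lo,255,cv2.THRESH_BINARY_INV if dark else cv2.THRESH_BINARY)
    cs,_=cv2.findContours(m,cv2.RETR_EXTERNAL,cv2.CHAIN_APPROX_NONE)
    c=max(cs,key=cv2.contourArea); 
    toP=lambda p:(x0+(p[0]+.5)/4-.5,y0+(p[1]+.5)/4-.5)
    hull=cv2.convexHull(c)
    W=np.array([ray(d,*toP(p),z)[:2] for p in hull[:,0]])
    (cx,cy),rad=cv2.minEnclosingCircle((W*1000).astype(np.float32))
    rect=cv2.minAreaRect((W*1000).astype(np.float32))
    mo=cv2.moments(hull);px=toP((mo['m10']/mo['m00'],mo['m01']/mo['m00']))
    print(name,'thr',t,'cent',np.round(ray(d,*px,z)[:2]*1000,1),'circle',round(cx,1),round(cy,1),'D',round(2*rad,1),'rect',np.round(rect[0],1),np.round(rect[1],1),round(rect[2],1),'px',np.round(px,1))
    if show:
        o=cv2.cvtColor(roi,cv2.COLOR_GRAY2BGR);cv2.drawContours(o,[c],-1,(0,0,255),1);cv2.imwrite('pics/'+show,o)
    return W
E
python3 - <<'E'
from m import *
d=snap('wrist')
circ(d,232,28,14,.011,name='steelb',show='a1.png')
circ(d,225,89,13,.05,name='yel',show='a2.png')
circ(d,291,117,14,.042,name='blk',show='a3.png')
circ(d,228,149,14,.011,name='clear',dark=True,show='a4.png')
circ(d,291,50,24,.009,name='chalk',show='a5.png')
circ(d,317,223,40,.012,name='dish',dark=True,show='a6.png')
circ(d,411,70,50,.012,name='ctray',dark=True,show='a7.png')
circ(d,333,85,11,.022,name='thimble',show='a9.png')
# wood via saturation
hsv=cv2.cvtColor(d['frame'],cv2.COLOR_RGB2HSV);m=((hsv[:,:,1]>80)&(hsv[:,:,0]<30)).astype(np.uint8)*255
d2=dict(d);d2['frame']=cv2.merge([m,m,m])
circ(d2,369,155,45,.0154,name='wood',show='a8.png',lo=127)
circ(d2,289,171,20,.013,name='wax',lo=127)
ims=[cv2.resize(cv2.imread(f'pics/a{i}.png'),(260,260)) for i in range(1,10)]
cv2.imwrite('pics/a.png',cv2.resize(np.vstack([np.hstack(ims[i:i+3]) for i in (0,3,6)]),(600,600)))
E
```

```text
steelb thr 176.0 cent [ 382.4 -209.4] circle 382.6 -209.7 D 20.5 rect [ 382.6 -209.2] [20.1 19. ] 0.8 px [226.9  25.5]
yel thr 143.0 cent [ 383.3 -276.5] circle 382.6 -275.8 D 33.7 rect [ 382.4 -278.3] [29.3 22.3] 0.8 px [225.4  84.5]
blk thr 162.0 cent [ 460.3 -312.6] circle 459.3 -312.1 D 45.3 rect [ 459.2 -311.5] [33.3 32. ] 0.8 px [291.7 117.7]
clear thr 116.0 cent [ 380.9 -355.1] circle 380.7 -355.3 D 52.0 rect [ 380.7 -355.3] [37.2 36.3] 0.7 px [227.5 148.5]
chalk thr 178.0 cent [ 454.7 -235.2] circle 453.2 -235.5 D 45.1 rect [ 455.  -236.9] [40.6 31.5] 71.5 px [287.2  50.3]
dish thr 138.0 cent [ 504.3 -457.1] circle 505.5 -463.7 D 159.5 rect [ 505.4 -458.9] [115.2 119.9] 1.5 px [317.3 222.9]
ctray thr 137.0 cent [ 601.1 -259.5] circle 601.6 -259.6 D 115.7 rect [ 600.9 -260.5] [ 65.  100.8] 86.0 px [405.9  73.2]
thimble thr 153.0 cent [ 509.9 -274.1] circle 510.1 -274.2 D 37.4 rect [ 510.1 -274.2] [27.8 25. ] 0.8 px [332.5  84.5]
wood thr 127.0 cent [ 559.3 -364.8] circle 559.8 -366.1 D 123.4 rect [ 559.3 -366.5] [89.9 87.7] 5.8 px [364.1 158.3]
wax thr 127.0 cent [ 455.  -383.3] circle 454.8 -383.5 D 40.2 rect [ 455.5 -383.9] [38.2 38.9] 0.8 px [283.6 170.7]
```

View pics/a.png

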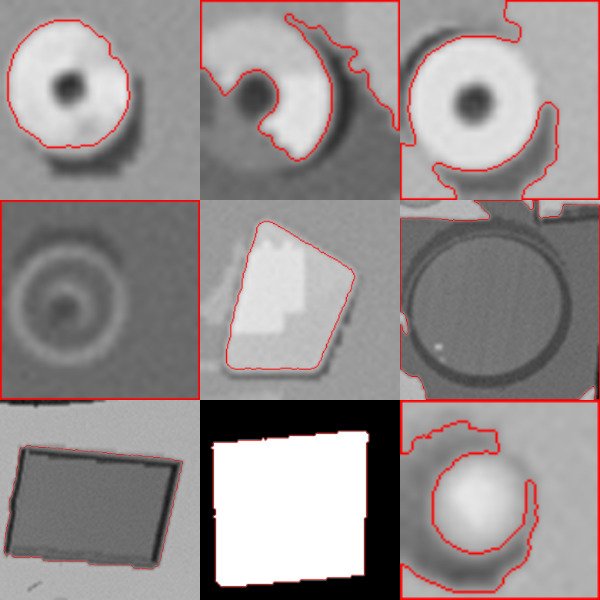

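```bash
python3 - <<'E'
from m import *
d=snap('wrist')
f=cv2.cvtColor(d['frame'],cv2.COLOR_RGB2GRAY)
out=[]
for n,u,v,r,z,D,ht in [('yel',225,89,18,.05,22,0),('blk',291,117,18,.042,22,0),('clear',228,149,18,.011,21,0),('steel',232,28,18,.011,21,0),('dish',317,223,48,.012,98,0),('thim',333,85,16,.01,20,0)]:
    T=np.array(d['world_from_camera']); p=ray(d,u,v,z); dep=(np.linalg.inv(T)@np.r_[p,1])[2]
    R=D/2000*d['fx']/dep*6
    roi=cv2.resize(f[v-r:v+r,u-r:u+r],None,fx=6,fy=6,interpolation=cv2.INTER_CUBIC)
    roi=cv2.equalizeHist(cv2.GaussianBlur(roi,(7,7),0))
    h=cv2.HoughCircles(roi,cv2.HOUGH_GRADIENT_ALT if 0 else cv2.HOUGH_GRADIENT,1,20,param1=80,param2=15,minRadius=int(R*.88),maxRadius=int(R*1.12))
    o=cv2.cvtColor(roi,cv2.COLOR_GRAY2BGR)
    if h is not None:
        for c in h[0][:2]:
            px=(u-r+(c[0]+.5)/6-.5,v-r+(c[1]+.5)/6-.5)
            print(n,np.round(px,1),'R',c[2],'exp',round(R,1),np.round(ray(d,*px,z)*1000,1))
        c=h[0][0];cv2.circle(o,(int(c[0]),int(c[1])),int(c[2]),(0,0,255),1)
    out.append(cv2.resize(o,(250,250)))
cv2.imwrite('pics/b.png',np.vstack([np.hstack(out[:3]),np.hstack(out[3:])]))
W=circ(d,291,50,24,.009)
c=cv2.approxPolyDP((W*1000).astype(np.float32).reshape(-1,1,2),4,True)[:,0]
print('chalk',c.tolist())
for i in range(len(c)):
    e=c[(i+1)%len(c)]-c[i];print(np.hypot(*e),np.degrees(np.arctan2(e[1],e[0])))
W=circ(d,411,70,50,.012,dark=True)
c=cv2.approxPolyDP((W*1000).astype(np.float32).reshape(-1,1,2),8,True)[:,0];print('ctray',c.tolist(),c.mean(0))
E
```

```text
yel [219.8  89. ] R 64.4 exp 58.3 [ 374.9 -281.4   50. ]
yel [230.3  96. ] R 63.3 exp 58.3 [ 386.6 -288.9   50. ]
blk [288.8 116.7] R 55.7 exp 55.8 [ 454.6 -312.    42. ]
blk [291.3 121.5] R 61.4 exp 55.8 [ 457.8 -317.5   42. ]
clear [236.5 155.5] R 47.9 exp 48.3 [ 389.9 -364.1   11. ]
clear [233.8 153.2] R 47.9 exp 48.3 [ 386.4 -361.    11. ]
steel [227.8  25.5] R 58.4 exp 53.2 [ 381.9 -209.3   11. ]
steel [249.3  27.5] R 55.1 exp 53.2 [ 407.3 -211.3   11. ]
dish [310.7 225. ] R 235.4 exp 211.4 [ 491.8 -460.9   12. ]
dish [316.  226.5] R 234.3 exp 211.4 [ 499.3 -463.1   12. ]
thim [329.3  85.3] R 53.4 exp 48.3 [ 506.3 -275.7   10. ]
thim [329.3  81. ] R 53.4 exp 48.3 [ 506.  -270.6   10. ]
 thr 176.0 cent [ 454.6 -235.1] circle 452.8 -235.1 D 45.5 rect [ 454.3 -237.1] [40.6 31.9] 69.2 px [288.5  49.8]
chalk [[473.642578125, -226.19375610351562], [463.4504699707031, -252.70477294921875], [437.71759033203125, -252.01303100585938], [447.1698913574219, -213.23484802246094]]
28.402695 -111.02915
25.742176 178.46016
39.913574 76.30112
29.474335 -26.08267
 thr 138.0 cent [ 600.8 -259.3] circle 601.3 -259.5 D 115.8 rect [ 600.7 -260.4] [ 65.2 100.9] 86.2 px [407.7  71.7]
ctray [[553.9789428710938, -226.61500549316406], [651.842529296875, -232.04049682617188], [648.0521850585938, -293.03387451171875], [551.7919311523438, -288.84466552734375]] [ 601.41644 -260.1335 ]
```

View pics/b.png

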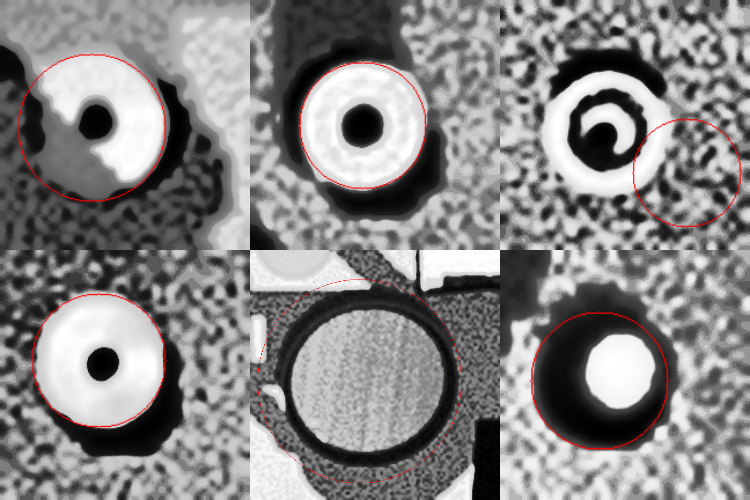

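```bash
python3 - <<'E'
from m import *
w=snap('wrist');t=snap('top');s=snap('scene')
for n,p in {'yel':(220.7,88.7,.05),'clear':(225.3,150,.011),'dish floor':(313.7,224.9,.003),'dish rim':(313.9,225.7,.012)}.items(): print(n,np.round(ray(w,*p)*1000,1))
def tri(d1,p1,d2,p2):
    A=[];b=[]
    for d,p in((d1,p1),(d2,p2)):
        o=np.array(d['world_from_camera'])[:3,3];r=ray(d,*p,0)-o;r/=np.linalg.norm(r)
        M=np.eye(3)-np.outer(r,r);A.append(M);b.append(M@o)
    return np.linalg.lstsq(np.vstack(A),np.hstack(b),rcond=None)[0]
print('wheel',tri(t,(164,208),s,(139,143)))
print('dish scene chk',proj(s,(.4965,-.4615,.012)), 'top',proj(t,(.4965,-.4615,.012)),'yel top',proj(t,(.3765,-.2815,.05)),'clr',proj(t,(.378,-.357,.011)))
cv2.imwrite('pics/s2.png',cv2.resize(s['frame'][60:260,0:260,::-1],None,fx=3,fy=3))
E
```

```text
yel [ 374.4 -281.1   50. ]
clear [ 373.5 -356.9   11. ]
dish floor [ 495.3 -464.6    3. ]
dish rim [ 494.1 -462.2   12. ]
wheel [ 0.39904452 -0.13909573  0.12828774]
dish scene chk (np.float64(324.74194691353495), np.float64(214.13894053340715)) top (np.float64(313.77442422284264), np.float64(170.69619165830042)) yel top (np.float64(237.17530693691808), np.float64(220.41598733929357)) clr (np.float64(270.26665545677054), np.float64(220.72349630637765))
```

View pics/s2.png

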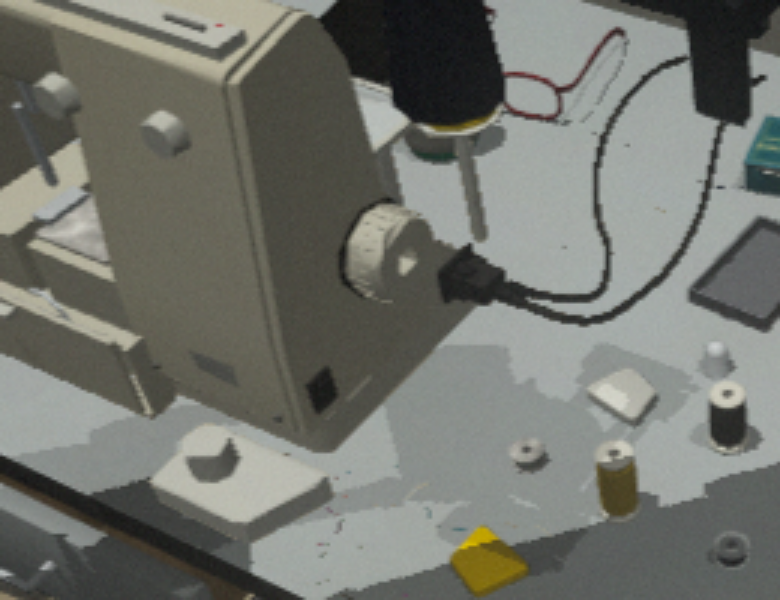

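Checks: the wrist measurements agree with the top view to about 3 mm, and the tray, wax and bobbin sizes match those given. The handwheel face is at y≈-0.139, only 7 cm from the steel bobbin, so I'll lean the tool away there. First the short black spool at (0.4546,-0.312), stopping above it.

```bash
python3 -m crank '[{"ax":0,"ay":0,"az":0,"tx":0.011,"ty":0.016,"tz":-0.03,"jaw":0.1},{"ax":0,"ay":0,"az":0,"tx":0.011,"ty":0.016,"tz":-0.05,"jaw":0.1},{"ax":0,"ay":0,"az":0,"tx":0.011,"ty":0.016,"tz":-0.05,"jaw":0.1},{"ax":0,"ay":0,"az":0,"tx":0,"ty":0,"tz":-0.05,"jaw":0.1},{"ax":0,"ay":0,"az":0,"tx":0,"ty":0,"tz":-0.049,"jaw":0.1},{"ax":0,"ay":0,"az":0,"tx":0,"ty":0,"tz":0,"jaw":0.1},{"ax":0,"ay":0,"az":0,"tx":0,"ty":0,"tz":0,"jaw":0.1},{"ax":0,"ay":0,"az":0,"tx":0,"ty":0,"tz":0,"jaw":0.1},{"ax":0,"ay":0,"az":0,"tx":0,"ty":0,"tz":0,"jaw":0.1},{"ax":0,"ay":0,"az":0,"tx":0,"ty":0,"tz":0,"jaw":0.1}]' 15
python3 - <<'E'
from m import *
d=snap('wrist','w3.png'); print(np.round(np.array(d['world_from_camera'])[:3,3],3))
s=manip.get_state();print(proj(d,s['eef_pos']),proj(d,(.4546,-.312,.042)))
E
```

```text
t: 3.1
eef_pos: [0.4545, -0.3137, 0.0809]
tool_rot: [3.14, 0.006, 0.003]
contact_force: [0.5, 0.2, -0.6]
grip_width: 0.554
[ 0.453 -0.239  0.227]
(np.float64(262.57433358311073), np.float64(257.11640012189605)) (np.float64(262.6741070826168), np.float64(224.2637261887561))
```

View pics/w3.png

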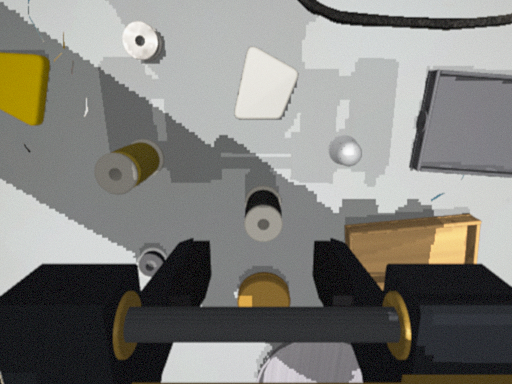

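The black spool top appears at (263,223), predicted at (262.7,224.3), so it is centred. I go down, close and lift.

```bash
python3 - <<'E'
from m import *
d=snap('wrist')
circ(d,140,41,30,.011,name='steelb')
for n,u,v,z in [('yel',116,174,.05),('clear',152,262,.011),('steel',140.5,41,.011),('thim',346,150,.022)]: print(n,np.round(ray(d,u,v,z)*1000,1))
W=circ(d,266,85,45,.009,name='chalk',lo=170)
c=cv2.approxPolyDP((W*1000).astype(np.float32).reshape(-1,1,2),5,True)[:,0];print(c.tolist())
for i in range(len(c)):
    e=c[(i+1)%len(c)]-c[i];print(np.hypot(*e),np.degrees(np.arctan2(e[1],e[0])))
E
python3 -m crank '[{"ax":0,"ay":0,"az":0,"tx":0,"ty":0.001,"tz":-0.03,"jaw":0.1},{"ax":0,"ay":0,"az":0,"tx":0,"ty":0,"tz":-0.03,"jaw":0.1},{"ax":0,"ay":0,"az":0,"tx":0,"ty":0,"tz":0,"jaw":0.1},{"ax":0,"ay":0,"az":0,"tx":0,"ty":0,"tz":0,"jaw":-0.6},{"ax":0,"ay":0,"az":0,"tx":0,"ty":0,"tz":0,"jaw":-1},{"ax":0,"ay":0,"az":0,"tx":0,"ty":0,"tz":0,"jaw":-1},{"ax":0,"ay":0,"az":0,"tx":0,"ty":0,"tz":0,"jaw":-1},{"ax":0,"ay":0,"az":0,"tx":0,"ty":0,"tz":0,"jaw":-1},{"ax":0,"ay":0,"az":0,"tx":0,"ty":0,"tz":0,"jaw":-1},{"ax":0,"ay":0,"az":0,"tx":0,"ty":0,"tz":0,"jaw":-1}]' 15
```

```text
steelb thr 151.0 cent [ 382.6 -209.7] circle 382.2 -210.1 D 49.6 rect [ 382.2 -210.1] [38.  31.9] 0.2 px [139.5  40.5]
yel [ 376.3 -280.1   50. ]
clear [ 377.  -352.4   11. ]
steel [ 383.2 -210.    11. ]
thim [ 504.6 -271.4   22. ]
chalk thr 170.0 cent [ 456.  -233.7] circle 456.1 -235.6 D 75.5 rect [ 456.1 -234.7] [56.5 51.9] 0.2 px [265.5  84.5]
[[482.0943603515625, -208.6783447265625], [484.3960876464844, -260.5401306152344], [427.8496398925781, -260.6897888183594], [429.50640869140625, -208.83541870117188]]
51.912838 -87.45876
56.546646 -179.84836
51.88083 88.17
52.588184 0.17113519
t: 4.45
eef_pos: [0.455, -0.3129, 0.0209]
tool_rot: [3.14, 0.006, 0.003]
contact_force: [0.8, 0.2, 5.5]
grip_width: 0.213
```

```bash
python3 - <<'E'
from m import *
d=snap('wrist','w4.png');print(manip.get_state()['grip_width'],manip.get_state()['contact_force'])
E
```

```text
0.21422730273161847 [ 0.25473527 -0.12404578  5.22825047]
```

View pics/w4.png

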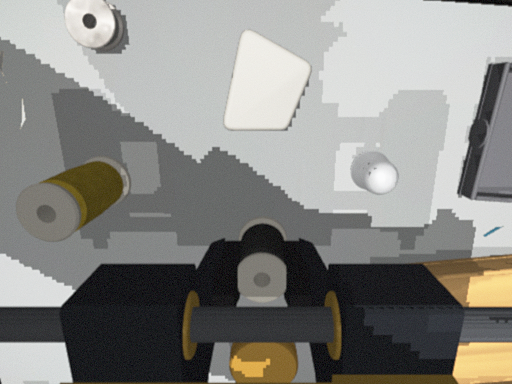

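```bash
python3 -m crank '[{"ax":0,"ay":0,"az":0,"tx":0,"ty":0,"tz":0.005,"jaw":-1},{"ax":0,"ay":0,"az":0,"tx":0,"ty":0,"tz":0.015,"jaw":-1},{"ax":0,"ay":0,"az":0,"tx":0,"ty":0,"tz":0.03,"jaw":-1},{"ax":0,"ay":0,"az":0,"tx":0,"ty":0,"tz":0.03,"jaw":-1},{"ax":0,"ay":0,"az":6,"tx":0.04,"ty":-0.03,"tz":0.01,"jaw":-1},{"ax":0,"ay":0,"az":0,"tx":0.04,"ty":-0.03,"tz":0,"jaw":-1},{"ax":0,"ay":0,"az":0,"tx":0.026,"ty":-0.014,"tz":0,"jaw":-1},{"ax":0,"ay":0,"az":0,"tx":0,"ty":0,"tz":0,"jaw":-1},{"ax":0,"ay":0,"az":0,"tx":0,"ty":0,"tz":0,"jaw":-1},{"ax":0,"ay":0,"az":0,"tx":0,"ty":0,"tz":0,"jaw":-1}]'
python3 - <<'E'
from m import *
d=snap('wrist','w5.png');s=snap('scene')
cv2.imwrite('pics/s5.png',cv2.resize(s['frame'][80:280,150:380,::-1],None,fx=3.4,fy=3,interpolation=cv2.INTER_CUBIC))
E
```

```text
t: 5.75
eef_pos: [0.5587, -0.3854, 0.1096]
tool_rot: [-3.136, -0.17, 0.002]
contact_force: [0.0, -0.3, -0.8]
grip_width: 0.217
```

View pics/w5.png

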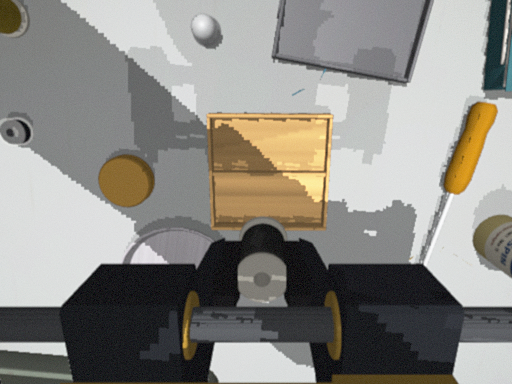

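View pics/s5.png

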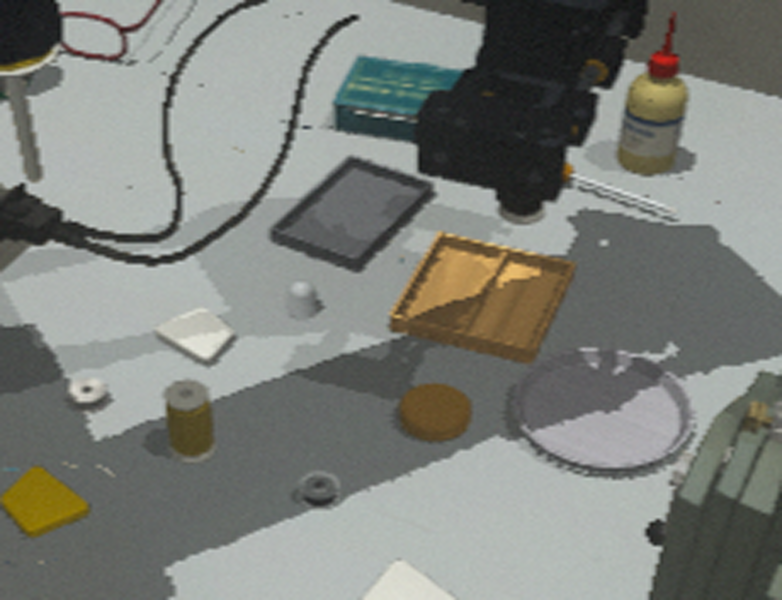

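```bash
python3 - <<'E'
from m import *
d=snap('wrist')
P=[(208,114),(333,114),(328,227),(211,229),(211,171),(329,171)]
R=[ray(d,*p,.0154)[:2]*1000 for p in P]
print(np.round(R,1)); print('c',np.mean(R[:4],0), 'div mid',(R[4]+R[5])/2,'floor view',[np.round(np.linalg.norm(R[i]-R[(i+1)%4]),1) for i in range(4)])
cv2.imwrite('pics/w5c.png',cv2.resize(d['frame'][95:245,190:350,::-1],None,fx=4,fy=4))
E
```

```text
[[ 515.2 -328.8]
 [ 600.6 -319.6]
 [ 610.8 -402.4]
 [ 522.7 -413.5]
 [ 519.8 -368.6]
 [ 604.5 -359.4]]
c [ 562.3395352  -366.07999947] div mid [ 562.139815   -364.01259252] floor view [np.float64(85.9), np.float64(83.4), np.float64(88.8), np.float64(85.0)]
```

View pics/w5c.png

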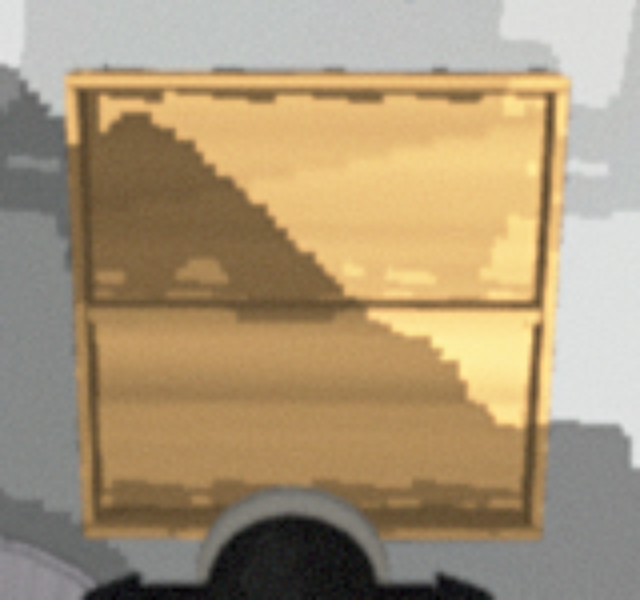

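The -y bay centre is (0.563,-0.387) and the tray yaw about 6°. The held spool looks unchanged and upright. I lower it.

```bash
python3 -m crank '[{"ax":0,"ay":0,"az":0,"tx":0.004,"ty":-0.002,"tz":-0.025,"jaw":-1},{"ax":0,"ay":0,"az":0,"tx":0,"ty":0,"tz":-0.03,"jaw":-1},{"ax":0,"ay":0,"az":0,"tx":0,"ty":0,"tz":-0.02,"jaw":-1},{"ax":0,"ay":0,"az":0,"tx":0,"ty":0,"tz":-0.009,"jaw":-1},{"ax":0,"ay":0,"az":0,"tx":0,"ty":0,"tz":-0.001,"jaw":-1},{"ax":0,"ay":0,"az":0,"tx":0,"ty":0,"tz":0,"jaw":-1},{"ax":0,"ay":0,"az":0,"tx":0,"ty":0,"tz":0,"jaw":-0.4},{"ax":0,"ay":0,"az":0,"tx":0,"ty":0,"tz":0,"jaw":-0.2},{"ax":0,"ay":0,"az":0,"tx":0,"ty":0,"tz":0,"jaw":0},{"ax":0,"ay":0,"az":0,"tx":0,"ty":0,"tz":0,"jaw":0}]'
```

```text
t: 7.15
eef_pos: [0.564, -0.3882, 0.0248]
tool_rot: [3.137, 0.17, 0.0]
contact_force: [-0.2, 0.0, 1.2]
grip_width: 0.499
```

```bash
python3 -m crank '[{"ax":0,"ay":0,"az":0,"tx":0,"ty":0,"tz":0.02,"jaw":0.1},{"ax":0,"ay":0,"az":0,"tx":0,"ty":0,"tz":0.045,"jaw":0.1},{"ax":0,"ay":0,"az":-1.5,"tx":-0.04,"ty":0.022,"tz":0.02,"jaw":0.1},{"ax":0,"ay":0,"az":-1.5,"tx":-0.04,"ty":0.022,"tz":0,"jaw":0.1},{"ax":0,"ay":0,"az":-1.5,"tx":-0.04,"ty":0.022,"tz":0,"jaw":0.1},{"ax":0,"ay":0,"az":-1.5,"tx":-0.04,"ty":0.022,"tz":0,"jaw":0.1},{"ax":0,"ay":0,"az":0,"tx":-0.028,"ty":0.019,"tz":0,"jaw":0.1},{"ax":0,"ay":0,"az":0,"tx":0,"ty":0,"tz":0,"jaw":0.1},{"ax":0,"ay":0,"az":0,"tx":0,"ty":0,"tz":0,"jaw":0.1},{"ax":0,"ay":0,"az":0,"tx":0,"ty":0,"tz":0,"jaw":0.1}]'
python3 - <<'E'
from m import *
d=snap('wrist','w6.png');s=snap('scene')
cv2.imwrite('pics/s6.png',cv2.resize(s['frame'][80:280,150:380,::-1],None,fx=3.4,fy=3,interpolation=cv2.INTER_CUBIC))
print(proj(d,(.3755,-.2805,.05)))
E
```

```text
t: 8.4
eef_pos: [0.3774, -0.2823, 0.1106]
tool_rot: [3.14, 0.006, 0.003]
contact_force: [0.1, -0.5, 0.4]
grip_width: 0.547
(np.float64(259.4154443469207), np.float64(211.62777213297653))
```

View pics/w6.png

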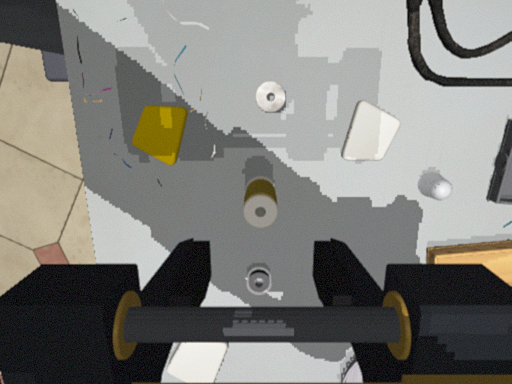

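View pics/s6.png

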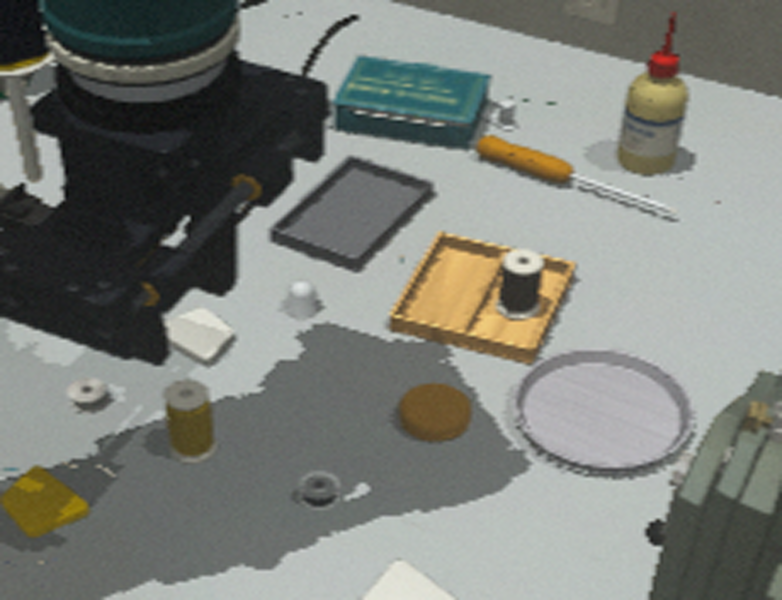

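The black spool stands in the bay. The yellow spool is at (260,211), as predicted. I go down, grip and lift.

```bash
python3 - <<'E'
from m import *
d=snap('wrist')
for n,u,v,z in [('clear',259,278,.011),('steel',271,97,.011),('thim',440,187,.022)]: print(n,np.round(ray(d,u,v,z)*1000,1))
E
python3 -m crank '[{"ax":0,"ay":0,"az":0,"tx":-0.001,"ty":0.002,"tz":-0.03,"jaw":0.1},{"ax":0,"ay":0,"az":0,"tx":0,"ty":0,"tz":-0.04,"jaw":0.1},{"ax":0,"ay":0,"az":0,"tx":0,"ty":0,"tz":-0.012,"jaw":0.1},{"ax":0,"ay":0,"az":0,"tx":0,"ty":0,"tz":0,"jaw":0.1},{"ax":0,"ay":0,"az":0,"tx":0,"ty":0,"tz":0,"jaw":-0.4},{"ax":0,"ay":0,"az":0,"tx":0,"ty":0,"tz":0,"jaw":-1},{"ax":0,"ay":0,"az":0,"tx":0,"ty":0,"tz":0,"jaw":-1},{"ax":0,"ay":0,"az":0,"tx":0,"ty":0,"tz":0,"jaw":-1},{"ax":0,"ay":0,"az":0,"tx":0,"ty":0,"tz":0,"jaw":-1},{"ax":0,"ay":0,"az":0,"tx":0,"ty":0,"tz":0,"jaw":-1}]' 15
```

```text
clear [ 374.5 -350.5   11. ]
steel [ 382.7 -209.7   11. ]
thim [ 503.4 -270.8   22. ]
t: 9.8
eef_pos: [0.3758, -0.2799, 0.0286]
tool_rot: [3.14, 0.006, 0.003]
contact_force: [0.3, -0.9, 6.6]
grip_width: 0.207
```

```bash
python3 -m crank '[{"ax":0,"ay":0,"az":0,"tx":0,"ty":0,"tz":0.005,"jaw":-1},{"ax":0,"ay":0,"az":0,"tx":0,"ty":0,"tz":0.02,"jaw":-1},{"ax":0,"ay":0,"az":0,"tx":0,"ty":0,"tz":0.03,"jaw":-1},{"ax":0,"ay":0,"az":0,"tx":0,"ty":0,"tz":0.03,"jaw":-1},{"ax":0,"ay":0,"az":1.5,"tx":0.04,"ty":-0.014,"tz":0,"jaw":-1},{"ax":0,"ay":0,"az":1.5,"tx":0.04,"ty":-0.014,"tz":0,"jaw":-1},{"ax":0,"ay":0,"az":1.5,"tx":0.04,"ty":-0.014,"tz":0,"jaw":-1},{"ax":0,"ay":0,"az":1.5,"tx":0.04,"ty":-0.014,"tz":0,"jaw":-1},{"ax":0,"ay":0,"az":0,"tx":0.023,"ty":-0.01,"tz":0,"jaw":-1},{"ax":0,"ay":0,"az":0,"tx":0,"ty":0,"tz":0,"jaw":-1}]'
python3 - <<'E'
from m import *
d=snap('wrist','w7.png');s=snap('scene')
cv2.imwrite('pics/s7.png',cv2.resize(s['frame'][80:280,150:380,::-1],None,fx=3.4,fy=3,interpolation=cv2.INTER_CUBIC))
E
```

```text
t: 11.05
eef_pos: [0.5587, -0.3453, 0.112]
tool_rot: [-3.136, -0.171, 0.001]
contact_force: [-0.7, 0.7, -0.4]
grip_width: 0.211
```

View pics/w7.png

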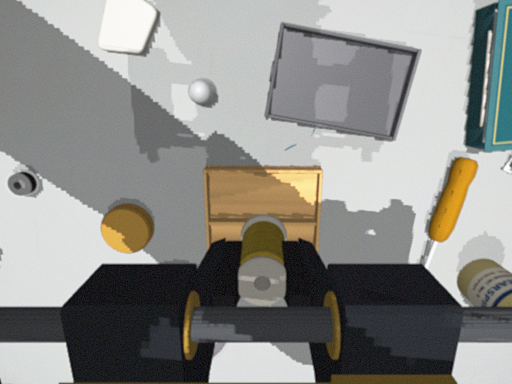

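View pics/s7.png

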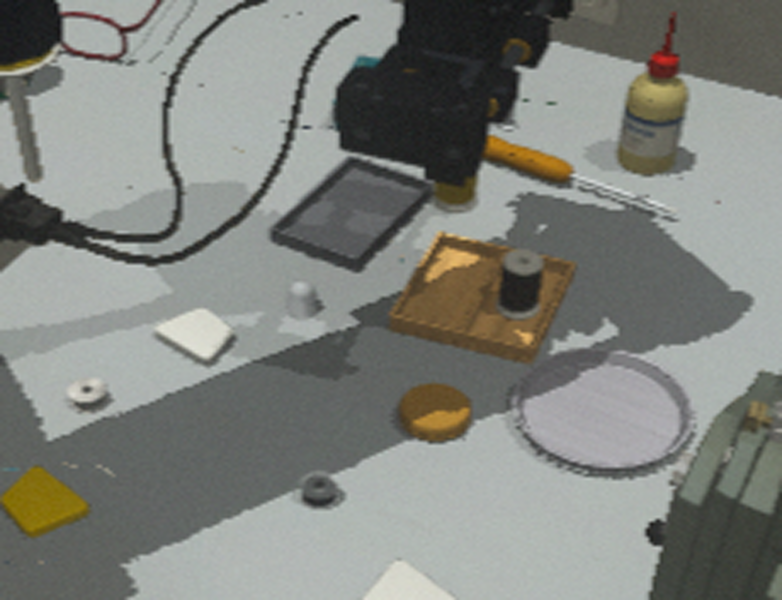

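Both are as expected, with the yellow spool upright in the grip. I lower it into the +y bay, release, and rise.

```bash
python3 -m crank '[{"ax":0,"ay":0,"az":0,"tx":0,"ty":0,"tz":-0.025,"jaw":-1},{"ax":0,"ay":0,"az":0,"tx":0,"ty":0,"tz":-0.03,"jaw":-1},{"ax":0,"ay":0,"az":0,"tx":0,"ty":0,"tz":-0.016,"jaw":-1},{"ax":0,"ay":0,"az":0,"tx":0,"ty":0,"tz":-0.008,"jaw":-1},{"ax":0,"ay":0,"az":0,"tx":0,"ty":0,"tz":-0.001,"jaw":-1},{"ax":0,"ay":0,"az":0,"tx":0,"ty":0,"tz":0,"jaw":-1},{"ax":0,"ay":0,"az":0,"tx":0,"ty":0,"tz":0,"jaw":-0.4},{"ax":0,"ay":0,"az":0,"tx":0,"ty":0,"tz":0,"jaw":-0.2},{"ax":0,"ay":0,"az":0,"tx":0,"ty":0,"tz":0,"jaw":0},{"ax":0,"ay":0,"az":0,"tx":0,"ty":0,"tz":0,"jaw":0}]'
```

```text
t: 12.4
eef_pos: [0.558, -0.3452, 0.0328]
tool_rot: [3.137, 0.17, 0.0]
contact_force: [-0.1, 0.2, -0.7]
grip_width: 0.5
```

```bash
python3 -m crank '[{"ax":0,"ay":0,"az":0,"tx":0,"ty":0,"tz":0.03,"jaw":0},{"ax":0,"ay":0,"az":0,"tx":0,"ty":0,"tz":0.05,"jaw":0},{"ax":0,"ay":0,"az":-1.5,"tx":-0.035,"ty":0.02,"tz":0.01,"jaw":0},{"ax":3,"ay":0,"az":-1.5,"tx":-0.035,"ty":0.025,"tz":0,"jaw":0},{"ax":3,"ay":0,"az":-1.5,"tx":-0.035,"ty":0.03,"tz":0,"jaw":0},{"ax":3,"ay":0,"az":-1.5,"tx":-0.035,"ty":0.03,"tz":0,"jaw":0},{"ax":3,"ay":0,"az":0,"tx":-0.035,"ty":0.03,"tz":0,"jaw":0},{"ax":3,"ay":0,"az":0,"tx":0,"ty":0,"tz":0,"jaw":0},{"ax":0,"ay":0,"az":0,"tx":0,"ty":0,"tz":0,"jaw":0},{"ax":0,"ay":0,"az":0,"tx":0,"ty":0,"tz":0,"jaw":0}]'
python3 - <<'E'
from m import *
d=snap('wrist','w8.png');s=snap('scene')
cv2.imwrite('pics/s8.png',cv2.resize(s['frame'][80:280,50:380,::-1],None,fx=2.4,fy=2.4,interpolation=cv2.INTER_CUBIC))
print(proj(d,(.3826,-.2098,.011)),proj(d,manip.get_state()['eef_pos']))
E
```

```text
t: 13.65
eef_pos: [0.3833, -0.2106, 0.1229]
tool_rot: [-2.881, -0.004, -0.01]
contact_force: [-0.1, -0.1, 0.5]
grip_width: 0.499
(np.float64(260.3249426992945), np.float64(227.13032890696206)) (np.float64(263.0002181958546), np.float64(257.39791643009994))
```

View pics/w8.png

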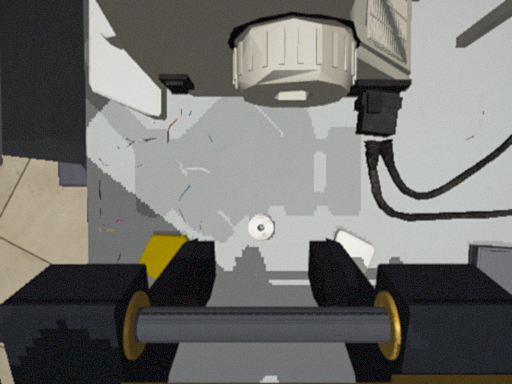

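View pics/s8.png

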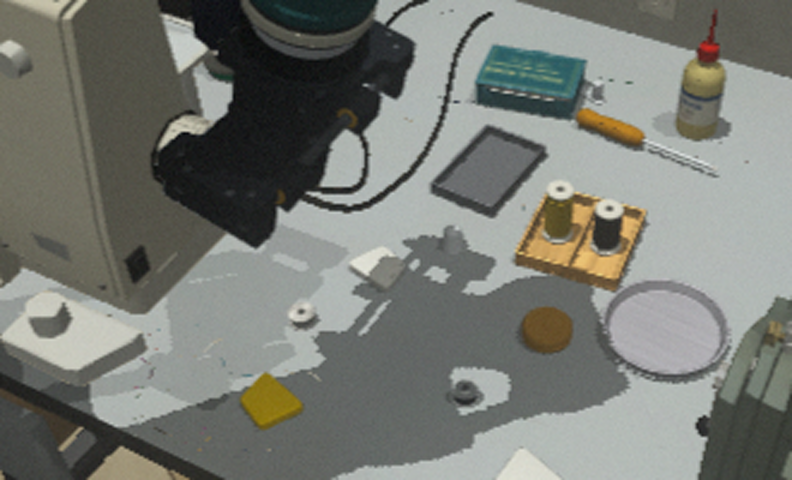

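Both spools stand in their bays. The steel bobbin is at (261,227), as predicted. I descend slowly near the table.

```bash
python3 -m crank '[{"ax":0,"ay":0,"az":0,"tx":0,"ty":0.001,"tz":-0.03,"jaw":0},{"ax":0,"ay":0,"az":0,"tx":0,"ty":0,"tz":-0.03,"jaw":0},{"ax":0,"ay":0,"az":0,"tx":0,"ty":0,"tz":-0.03,"jaw":0},{"ax":0,"ay":0,"az":0,"tx":0,"ty":0,"tz":-0.018,"jaw":0},{"ax":0,"ay":0,"az":0,"tx":0,"ty":0,"tz":-0.007,"jaw":0},{"ax":0,"ay":0,"az":0,"tx":0,"ty":0,"tz":-0.003,"jaw":0},{"ax":0,"ay":0,"az":0,"tx":0,"ty":0,"tz":0,"jaw":-0.2},{"ax":0,"ay":0,"az":0,"tx":0,"ty":0,"tz":0,"jaw":-0.2},{"ax":0,"ay":0,"az":0,"tx":0,"ty":0,"tz":0,"jaw":-0.2},{"ax":0,"ay":0,"az":0,"tx":0,"ty":0,"tz":0,"jaw":-0.2}]'
python3 - <<'E'
from m import *
d=snap('wrist','w9.png');print(manip.get_state()['contact_force'])
E
```

```text
t: 15.0
eef_pos: [0.3831, -0.2094, 0.005]
tool_rot: [-2.88, -0.005, -0.01]
contact_force: [-0.7, -0.1, -0.4]
grip_width: 0.4
[ 0.44410546 -0.31115129  0.36734638]
```

View pics/w9.png

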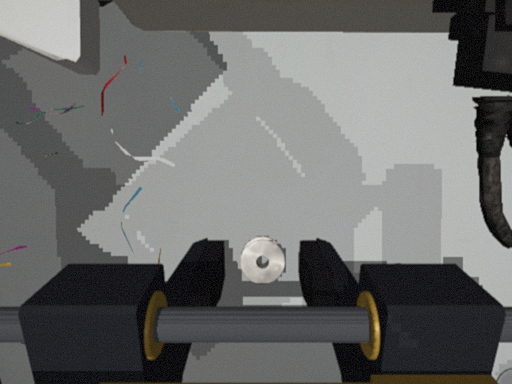

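The bobbin sits centred between the tips at (263,260). I close.

```bash
python3 -m crank '[{"ax":0,"ay":0,"az":0,"tx":0,"ty":0,"tz":-0.001,"jaw":-0.2},{"ax":0,"ay":0,"az":0,"tx":0,"ty":0,"tz":0,"jaw":-0.5},{"ax":0,"ay":0,"az":0,"tx":0,"ty":0,"tz":0,"jaw":-1},{"ax":0,"ay":0,"az":0,"tx":0,"ty":0,"tz":0,"jaw":-1},{"ax":0,"ay":0,"az":0,"tx":0,"ty":0,"tz":0,"jaw":-1},{"ax":0,"ay":0,"az":0,"tx":0,"ty":0,"tz":0,"jaw":-1},{"ax":0,"ay":0,"az":0,"tx":0,"ty":0,"tz":0,"jaw":-1},{"ax":0,"ay":0,"az":0,"tx":0,"ty":0,"tz":0.01,"jaw":-1},{"ax":0,"ay":0,"az":0,"tx":0,"ty":0,"tz":0.03,"jaw":-1},{"ax":0,"ay":0,"az":0,"tx":0,"ty":0,"tz":0.05,"jaw":-1}]' 12
python3 - <<'E'
from m import *
d=snap('wrist','w10.png');print(manip.get_state()['contact_force'])
E
```

```text
t: 16.3
eef_pos: [0.3816, -0.2082, 0.0938]
tool_rot: [-2.878, -0.004, -0.005]
contact_force: [0.2, -0.5, -0.5]
grip_width: 0.19
[ 2.07369911 -0.62859817  2.30519877]
```

View pics/w10.png

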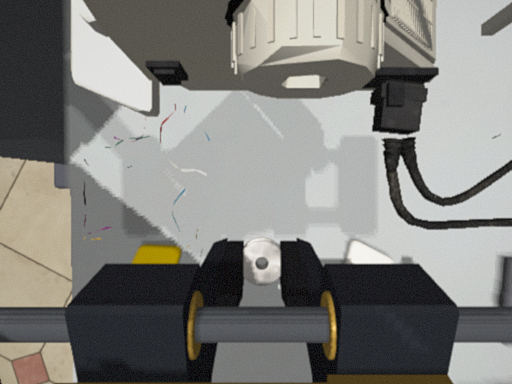

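The bobbin is held. Before placing I check how near the serger is to the dish.

```bash
python3 - <<'E'
from m import *
t=snap('top')
cv2.imwrite('pics/t11.png',cv2.resize(t['frame'][130:290,260:430,::-1],None,fx=3.5,fy=3.5,interpolation=cv2.INTER_CUBIC))
w=cv2.imread('pics/w2.png');cv2.imwrite('pics/w2c.png',cv2.resize(w[170:384,130:420],None,fx=2.5,fy=2.5))
E
```

```text
(no output)
```

View pics/t11.png

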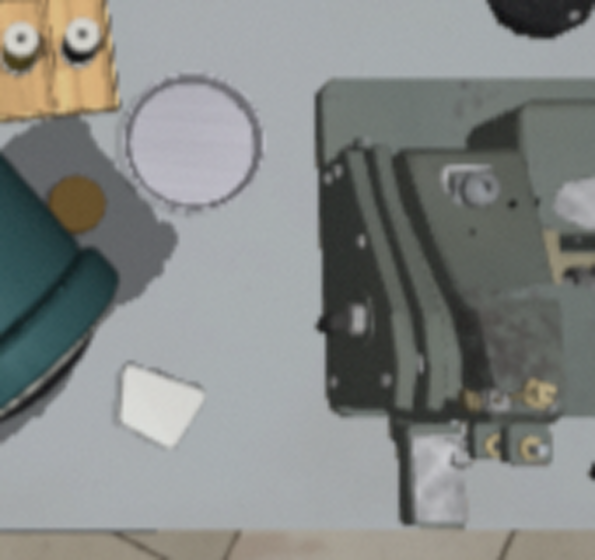

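View pics/w2c.png

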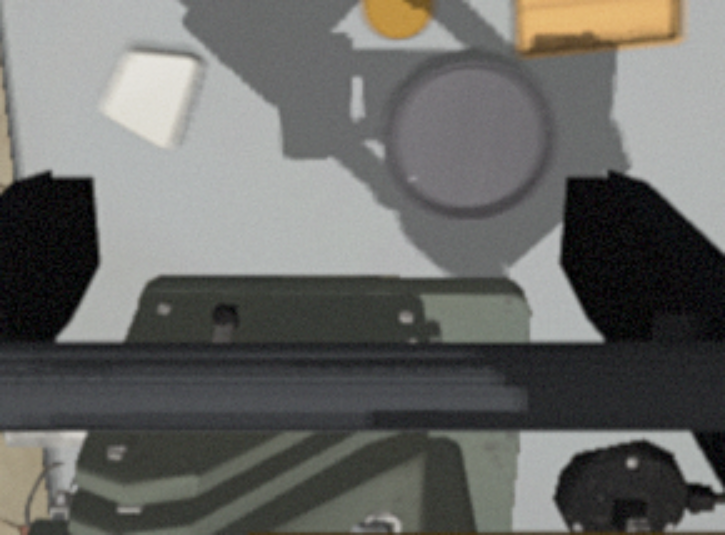

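The serger's near face is at y≈-0.55, which leaves enough room. I carry the steel bobbin above the +y half of the dish.

```bash
python3 -m crank '[{"ax":0,"ay":0,"az":0,"tx":0.018,"ty":-0.03,"tz":0,"jaw":-1},{"ax":0,"ay":0,"az":0,"tx":0.02,"ty":-0.04,"tz":0,"jaw":-1},{"ax":0,"ay":0,"az":0,"tx":0.02,"ty":-0.04,"tz":0,"jaw":-1},{"ax":0,"ay":0,"az":0,"tx":0.02,"ty":-0.04,"tz":0,"jaw":-1},{"ax":0,"ay":0,"az":0,"tx":0.02,"ty":-0.04,"tz":0,"jaw":-1},{"ax":0,"ay":0,"az":0,"tx":0.015,"ty":-0.03,"tz":0,"jaw":-1},{"ax":0,"ay":0,"az":0,"tx":0,"ty":-0.017,"tz":0,"jaw":-1},{"ax":0,"ay":0,"az":0,"tx":0,"ty":0,"tz":0,"jaw":-1},{"ax":0,"ay":0,"az":0,"tx":0,"ty":0,"tz":0,"jaw":-1},{"ax":0,"ay":0,"az":0,"tx":0,"ty":0,"tz":0,"jaw":-1}]'
python3 - <<'E'
from m import *
d=snap('wrist','w11.png')
E
```

```text
t: 17.65
eef_pos: [0.4955, -0.445, 0.0938]
tool_rot: [-2.879, -0.005, -0.009]
contact_force: [0.6, 0.5, 0.6]
grip_width: 0.193
```

View pics/w11.png

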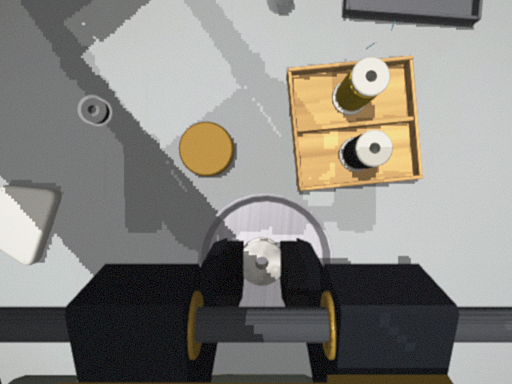

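```bash
python3 - <<'E'
from m import *
d=snap('wrist')
for p in [(265,195.5),(201.5,250),(328.5,250),(265,201)]: print(p,np.round(ray(d,*p,.012)*1000,1))
for n,u,v,z in [('clear',95,110,.011),('wax',206.5,149,.013)]: print(n,np.round(ray(d,u,v,z)*1000,1))
E
```

```text
(265, 195.5) [ 498.  -417.9   12. ]
(201.5, 250) [ 452.7 -456.9   12. ]
(328.5, 250) [ 543.6 -456.9   12. ]
(265, 201) [ 498.  -421.8   12. ]
clear [ 377.7 -357.7   11. ]
wax [ 456.7 -385.1   13. ]
```

The dish centre refines to (0.4965,-0.465). I lower the steel bobbin at y≈-0.448.

```bash
python3 -m crank '[{"ax":0,"ay":0,"az":0,"tx":0.001,"ty":-0.003,"tz":-0.03,"jaw":-1},{"ax":0,"ay":0,"az":0,"tx":0,"ty":0,"tz":-0.03,"jaw":-1},{"ax":0,"ay":0,"az":0,"tx":0,"ty":0,"tz":-0.015,"jaw":-1},{"ax":0,"ay":0,"az":0,"tx":0,"ty":0,"tz":-0.008,"jaw":-1},{"ax":0,"ay":0,"az":0,"tx":0,"ty":0,"tz":-0.0025,"jaw":-1},{"ax":0,"ay":0,"az":0,"tx":0,"ty":0,"tz":0,"jaw":-1},{"ax":0,"ay":0,"az":0,"tx":0,"ty":0,"tz":0,"jaw":-1},{"ax":0,"ay":0,"az":0,"tx":0,"ty":0,"tz":0,"jaw":-1},{"ax":0,"ay":0,"az":0,"tx":0,"ty":0,"tz":0,"jaw":-1},{"ax":0,"ay":0,"az":0,"tx":0,"ty":0,"tz":0,"jaw":-1}]'
python3 - <<'E'
from m import *
d=snap('wrist','w12.png');print(manip.get_state()['contact_force'])
E
```

```text
t: 19.0
eef_pos: [0.4969, -0.4492, 0.0083]
tool_rot: [-2.88, -0.004, -0.01]
contact_force: [-0.2, 0.7, 0.7]
grip_width: 0.183
[0.01580359 0.0127247  0.25010933]
```

View pics/w12.png

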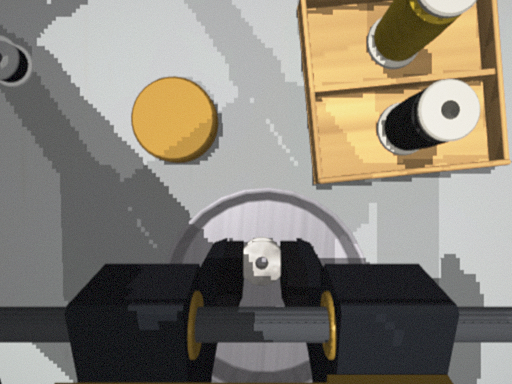

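```bash
python3 -m crank '[{"ax":0,"ay":0,"az":0,"tx":0,"ty":0,"tz":-0.0005,"jaw":-1},{"ax":0,"ay":0,"az":0,"tx":0,"ty":0,"tz":0,"jaw":-0.55},{"ax":0,"ay":0,"az":0,"tx":0,"ty":0,"tz":0,"jaw":-0.45},{"ax":0,"ay":0,"az":0,"tx":0,"ty":0,"tz":0,"jaw":-0.35},{"ax":0,"ay":0,"az":0,"tx":0,"ty":0,"tz":0,"jaw":-0.3},{"ax":0,"ay":0,"az":0,"tx":0,"ty":0,"tz":0,"jaw":-0.3},{"ax":0,"ay":0,"az":0,"tx":0,"ty":0,"tz":0.015,"jaw":-0.3},{"ax":0,"ay":0,"az":0,"tx":0,"ty":0,"tz":0.03,"jaw":-0.3},{"ax":0,"ay":0,"az":0,"tx":0,"ty":0,"tz":0.05,"jaw":-0.2},{"ax":0,"ay":0,"az":0,"tx":0,"ty":0,"tz":0,"jaw":0}]'
python3 - <<'E'
from m import *
d=snap('wrist','w13.png');print(manip.get_state()['contact_force'])
E
```

```text
t: 20.3
eef_pos: [0.4998, -0.4523, 0.1095]
tool_rot: [-2.888, -0.006, -0.02]
contact_force: [0.9, -0.2, -0.1]
grip_width: 0.485
[-0.25080014 -0.28248656 -0.23354439]
```

View pics/w13.png

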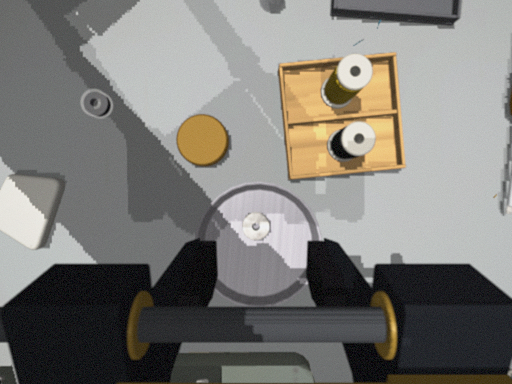

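The steel bobbin lies flat in the dish at (257,226). Next I right the tool and go over the clear bobbin.

```bash
python3 -m crank '[{"ax":-3,"ay":0,"az":0,"tx":-0.02,"ty":0.015,"tz":0,"jaw":0},{"ax":-3,"ay":0,"az":0,"tx":-0.025,"ty":0.02,"tz":0,"jaw":0},{"ax":-3,"ay":0,"az":0,"tx":-0.025,"ty":0.02,"tz":0,"jaw":0},{"ax":-3,"ay":0,"az":0,"tx":-0.025,"ty":0.02,"tz":0,"jaw":0},{"ax":-3,"ay":0,"az":0,"tx":-0.025,"ty":0.02,"tz":0,"jaw":0},{"ax":0,"ay":0,"az":0,"tx":0,"ty":0,"tz":0,"jaw":0},{"ax":0,"ay":0,"az":0,"tx":0,"ty":0,"tz":0,"jaw":0},{"ax":0,"ay":0,"az":0,"tx":0,"ty":0,"tz":0,"jaw":0},{"ax":0,"ay":0,"az":0,"tx":0,"ty":0,"tz":0,"jaw":0},{"ax":0,"ay":0,"az":0,"tx":0,"ty":0,"tz":0,"jaw":0}]'
python3 - <<'E'
from m import *
d=snap('wrist','w14.png');f=cv2.cvtColor(d['frame'],cv2.COLOR_RGB2GRAY)
cv2.imwrite('pics/w14c.png',cv2.resize(d['frame'][180:290,190:330,::-1],None,fx=5,fy=5))
print(proj(d,manip.get_state()['eef_pos']),np.round(ray(d,262,228,.011)*1000,1))
E
```

```text
t: 21.6
eef_pos: [0.3772, -0.3547, 0.1026]
tool_rot: [3.142, 0.006, 0.01]
contact_force: [-0.4, -0.7, -0.4]
grip_width: 0.498
(np.float64(262.7676018752528), np.float64(257.5605866395379)) [ 377.6 -376.7   11. ]
```

View pics/w14.png

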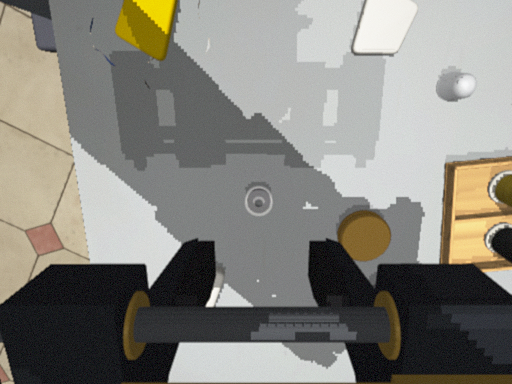

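View pics/w14c.png

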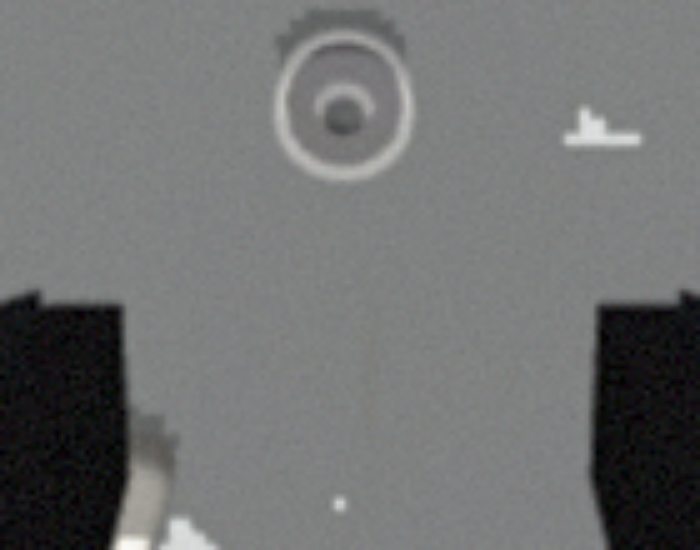

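```bash
python3 - <<'E'
from m import *
d=snap('wrist')
print(np.round(ray(d,258.5,201,.011)*1000,1),np.round(ray(d,344,230,.02)*1000,1), np.round(ray(d,344,238,.013)*1000,1), np.round(ray(d,391,238,.013)*1000,1))
E
```

```text
[ 374.8 -355.3   11. ] [ 436.8 -374.4   20. ] [ 439.1 -383.8   13. ] [ 474.6 -383.8   13. ]
```

```bash
python3 -m crank '[{"ax":0,"ay":0,"az":0,"tx":-0.002,"ty":-0.0005,"tz":-0.03,"jaw":0},{"ax":0,"ay":0,"az":0,"tx":0,"ty":0,"tz":-0.035,"jaw":0},{"ax":0,"ay":0,"az":0,"tx":0,"ty":0,"tz":-0.022,"jaw":0},{"ax":0,"ay":0,"az":0,"tx":0,"ty":0,"tz":-0.008,"jaw":-0.2},{"ax":0,"ay":0,"az":0,"tx":0,"ty":0,"tz":-0.0035,"jaw":-0.2},{"ax":0,"ay":0,"az":0,"tx":0,"ty":0,"tz":0,"jaw":-0.2},{"ax":0,"ay":0,"az":0,"tx":0,"ty":0,"tz":0,"jaw":-0.2},{"ax":0,"ay":0,"az":0,"tx":0,"ty":0,"tz":0,"jaw":-0.2},{"ax":0,"ay":0,"az":0,"tx":0,"ty":0,"tz":0,"jaw":-0.2},{"ax":0,"ay":0,"az":0,"tx":0,"ty":0,"tz":0,"jaw":-0.2}]'
python3 - <<'E'
from m import *
d=snap('wrist','w15.png');print(manip.get_state()['contact_force'])
E
```

```text
t: 22.95
eef_pos: [0.375, -0.3547, 0.0044]
tool_rot: [3.141, 0.006, 0.01]
contact_force: [0.6, -1.3, 0.2]
grip_width: 0.4
[ 0.14543124  0.67953279 -0.63845635]
```

View pics/w15.png

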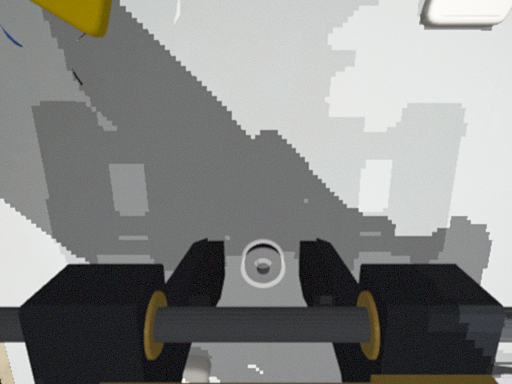

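The clear bobbin is centred at (263,262). I grip it and lift.

```bash
python3 -m crank '[{"ax":0,"ay":0,"az":0,"tx":0,"ty":0,"tz":-0.0005,"jaw":-0.2},{"ax":0,"ay":0,"az":0,"tx":0,"ty":0,"tz":0,"jaw":-0.5},{"ax":0,"ay":0,"az":0,"tx":0,"ty":0,"tz":0,"jaw":-1},{"ax":0,"ay":0,"az":0,"tx":0,"ty":0,"tz":0,"jaw":-1},{"ax":0,"ay":0,"az":0,"tx":0,"ty":0,"tz":0,"jaw":-1},{"ax":0,"ay":0,"az":0,"tx":0,"ty":0,"tz":0,"jaw":-1},{"ax":0,"ay":0,"az":0,"tx":0,"ty":0,"tz":0,"jaw":-1},{"ax":0,"ay":0,"az":0,"tx":0,"ty":0,"tz":0.01,"jaw":-1},{"ax":0,"ay":0,"az":0,"tx":0,"ty":0,"tz":0.03,"jaw":-1},{"ax":0,"ay":0,"az":0,"tx":0,"ty":0,"tz":0.05,"jaw":-1}]' 12
python3 -m crank '[{"ax":0,"ay":0,"az":0,"tx":0.02,"ty":-0.02,"tz":0,"jaw":-1},{"ax":0,"ay":0,"az":0,"tx":0.025,"ty":-0.025,"tz":0,"jaw":-1},{"ax":0,"ay":0,"az":0,"tx":0.03,"ty":-0.03,"tz":0,"jaw":-1},{"ax":0,"ay":0,"az":0,"tx":0.03,"ty":-0.03,"tz":0,"jaw":-1},{"ax":0,"ay":0,"az":0,"tx":0.016,"ty":-0.016,"tz":0,"jaw":-1},{"ax":0,"ay":0,"az":0,"tx":0,"ty":0,"tz":0,"jaw":-1},{"ax":0,"ay":0,"az":0,"tx":0,"ty":0,"tz":0,"jaw":-1},{"ax":0,"ay":0,"az":0,"tx":0,"ty":0,"tz":0,"jaw":-1},{"ax":0,"ay":0,"az":0,"tx":0,"ty":0,"tz":0,"jaw":-1},{"ax":0,"ay":0,"az":0,"tx":0,"ty":0,"tz":0,"jaw":-1}]'
python3 - <<'E'
from m import *
d=snap('wrist','w16.png');print(manip.get_state()['contact_force'])
E
```

```text
t: 24.25
eef_pos: [0.3737, -0.3534, 0.0934]
tool_rot: [-3.139, -0.006, -0.005]
contact_force: [0.2, -0.2, -0.3]
grip_width: 0.185
t: 25.5
eef_pos: [0.4957, -0.4754, 0.0939]
tool_rot: [3.141, 0.006, 0.01]
contact_force: [-0.5, 0.0, -0.3]
grip_width: 0.192
[-1.16327153  0.22614404 -0.14034478]
```

View pics/w16.png

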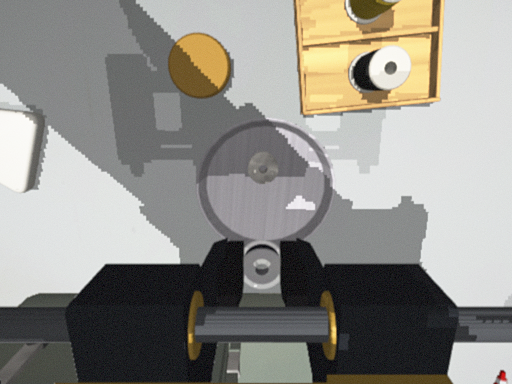

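```bash
python3 - <<'E'
from m import *
d=snap('wrist')
for n,p in {'steel':(263,167,.014),'rimtop':(265,119,.012),'L':(197.5,182,.012),'R':(332,182,.012),'bot':(265,249,.012),'floorL':(205,182,.003),'floorR':(324,182,.003)}.items(): print(n,np.round(ray(d,*p)*1000,1))
E
```

```text
steel [ 496.5 -448.5   14. ]
rimtop [ 497.7 -416.9   12. ]
L [ 451.4 -459.5   12. ]
R [ 544.3 -459.4   12. ]
bot [ 498.3 -510.2   12. ]
floorL [ 455.1 -461.8    3. ]
floorR [ 540.5 -461.7    3. ]
```

Steel bobbin at (0.4965,-0.4485), dish centre about (0.498,-0.464). The clear bobbin goes to (0.497,-0.477).

```bash
python3 -m crank '[{"ax":0,"ay":0,"az":0,"tx":0.0015,"ty":-0.002,"tz":-0.03,"jaw":-1},{"ax":0,"ay":0,"az":0,"tx":0,"ty":0,"tz":-0.03,"jaw":-1},{"ax":0,"ay":0,"az":0,"tx":0,"ty":0,"tz":-0.015,"jaw":-1},{"ax":0,"ay":0,"az":0,"tx":0,"ty":0,"tz":-0.008,"jaw":-1},{"ax":0,"ay":0,"az":0,"tx":0,"ty":0,"tz":-0.003,"jaw":-1},{"ax":0,"ay":0,"az":0,"tx":0,"ty":0,"tz":0,"jaw":-1},{"ax":0,"ay":0,"az":0,"tx":0,"ty":0,"tz":0,"jaw":-1},{"ax":0,"ay":0,"az":0,"tx":0,"ty":0,"tz":0,"jaw":-1},{"ax":0,"ay":0,"az":0,"tx":0,"ty":0,"tz":0,"jaw":-1},{"ax":0,"ay":0,"az":0,"tx":0,"ty":0,"tz":0,"jaw":-1}]'
python3 - <<'E'
from m import *
d=snap('wrist','w17.png');print(manip.get_state()['contact_force'])
E
```

```text
t: 26.85
eef_pos: [0.4975, -0.4777, 0.0079]
tool_rot: [3.141, 0.006, 0.01]
contact_force: [-0.2, 0.2, -1.0]
grip_width: 0.189
[-0.1469001  -1.19556454  0.61389728]
```

View pics/w17.png

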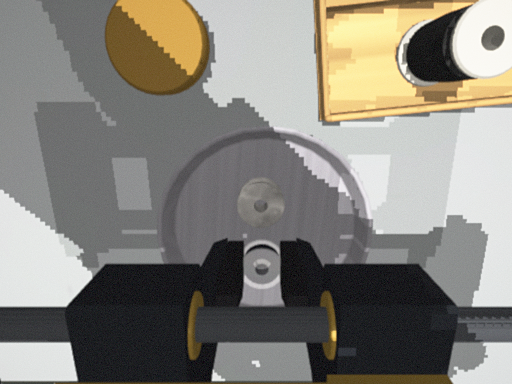

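It clears the steel bobbin. I release gently and rise.

```bash
python3 -m crank '[{"ax":0,"ay":0,"az":0,"tx":0,"ty":0,"tz":-0.0005,"jaw":-1},{"ax":0,"ay":0,"az":0,"tx":0,"ty":0,"tz":0,"jaw":-0.55},{"ax":0,"ay":0,"az":0,"tx":0,"ty":0,"tz":0,"jaw":-0.45},{"ax":0,"ay":0,"az":0,"tx":0,"ty":0,"tz":0,"jaw":-0.35},{"ax":0,"ay":0,"az":0,"tx":0,"ty":0,"tz":0,"jaw":-0.3},{"ax":0,"ay":0,"az":0,"tx":0,"ty":0,"tz":0,"jaw":-0.3},{"ax":0,"ay":0,"az":0,"tx":0,"ty":0,"tz":0.015,"jaw":-0.3},{"ax":0,"ay":0,"az":0,"tx":0,"ty":0,"tz":0.03,"jaw":-0.3},{"ax":0,"ay":0,"az":0,"tx":0,"ty":0.02,"tz":0.05,"jaw":-0.2},{"ax":0,"ay":0,"az":0,"tx":0,"ty":0.04,"tz":0.03,"jaw":0}]'
python3 - <<'E'
from m import *
d=snap('wrist','w18.png');print(manip.get_state()['contact_force'])
E
```

```text
t: 28.15
eef_pos: [0.4988, -0.4195, 0.1366]
tool_rot: [3.137, 0.003, 0.016]
contact_force: [0.4, 0.9, -0.1]
grip_width: 0.484
[-0.42963882  3.28154978  2.3616998 ]
```

View pics/w18.png

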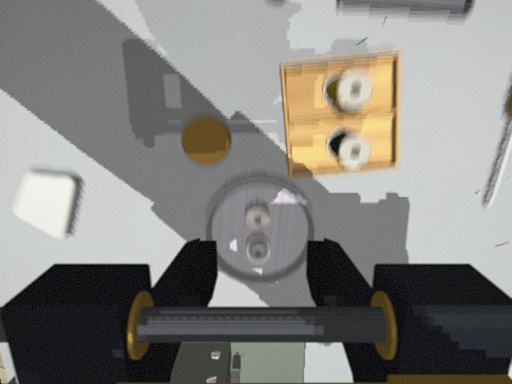

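Both bobbins lie flat side by side at (258,217) and (258,247). On to the chalk.

```bash
python3 -m crank '[{"ax":0,"ay":0,"az":0,"tx":-0.005,"ty":0.03,"tz":0,"jaw":0.1},{"ax":0,"ay":0,"az":-3,"tx":-0.01,"ty":0.04,"tz":0,"jaw":0.1},{"ax":0,"ay":0,"az":-4,"tx":-0.01,"ty":0.04,"tz":0,"jaw":0.1},{"ax":0,"ay":0,"az":-4,"tx":-0.01,"ty":0.04,"tz":0,"jaw":0.1},{"ax":0,"ay":0,"az":-4,"tx":-0.008,"ty":0.03,"tz":-0.01,"jaw":0.1},{"ax":0,"ay":0,"az":-2,"tx":0,"ty":0,"tz":-0.015,"jaw":0.1},{"ax":0,"ay":0,"az":0,"tx":0,"ty":0,"tz":0,"jaw":0.1},{"ax":0,"ay":0,"az":0,"tx":0,"ty":0,"tz":0,"jaw":0.1},{"ax":0,"ay":0,"az":0,"tx":0,"ty":0,"tz":0,"jaw":0.1},{"ax":0,"ay":0,"az":0,"tx":0,"ty":0,"tz":0,"jaw":0.1}]'
python3 - <<'E'
from m import *
d=snap('wrist','w19.png');s=manip.get_state();print(proj(d,s['eef_pos']),proj(d,np.r_[s['eef_pos'][:2],.009]))
E
```

```text
t: 29.45
eef_pos: [0.4548, -0.2384, 0.1075]
tool_rot: [3.106, -0.459, 0.01]
contact_force: [0.2, -0.1, 0.0]
grip_width: 0.555
(np.float64(262.59350736172985), np.float64(257.12897521357644)) (np.float64(261.2464788105213), np.float64(196.80600952795035))
```

View pics/w19.png

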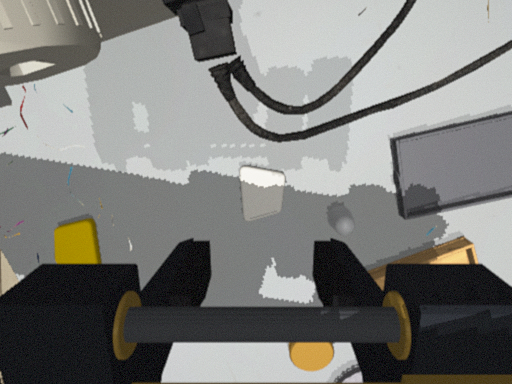

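```bash
python3 - <<'E'
from m import *
d=snap('wrist')
cv2.imwrite('pics/w19c.png',cv2.resize(d['frame'][150:240,215:315,::-1],None,fx=7,fy=6.5,interpolation=cv2.INTER_CUBIC))
E
```

```text
(no output)
```

View pics/w19c.png

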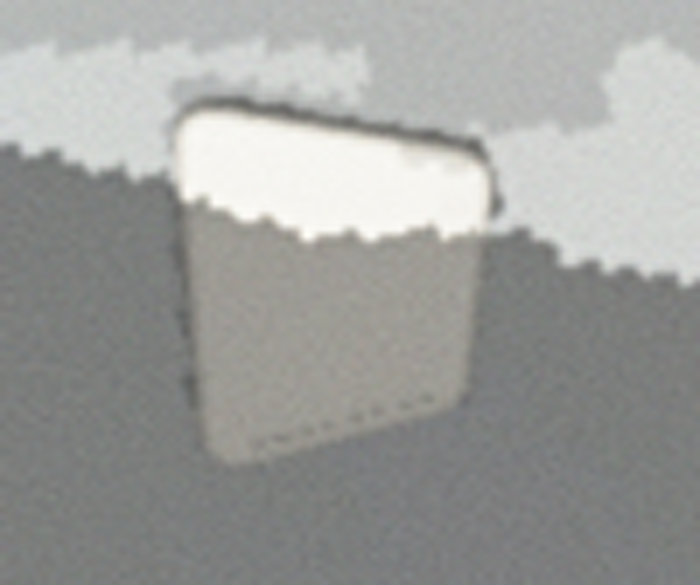

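```bash
python3 - <<'E'
from m import *
d=snap('wrist')
L=[ray(d,240.4,173.1,.009)[:2]*1000,ray(d,244,216,.009)[:2]*1000];R=[ray(d,285.3,176.2,.009)[:2]*1000,ray(d,281.4,209,.009)[:2]*1000]
for a,b in(L,R): print(np.round(a,1),np.round(b,1),np.degrees(np.arctan2(*(a-b)[::-1])))
T=np.array(d['world_from_camera']);print('jaw yaw',np.degrees(np.arctan2(T[1,0],T[0,0])))
th=np.radians(np.mean([np.degrees(np.arctan2(*(a-b)[::-1])) for a,b in(L,R)])-90);n=np.array([np.cos(th),np.sin(th)]);t=np.array([-n[1],n[0]])
print('yaw',np.degrees(th),'x spread',np.mean([p@n for p in R])-np.mean([p@n for p in L]))
cx=(np.mean([p@n for p in R])+np.mean([p@n for p in L]))/2; ys=[p@t for p in L+R];print('ys',np.round(ys,1));e=manip.get_state()['eef_pos'][:2]*1000
print('centre along n',cx,'tcp',e@n,e@t,'rel ys',np.round(np.array(ys)-e@t,1),'n',n,'t',t)
P=[(391,139),(403,216)]
E
```

```text
[ 445.1 -216. ] [ 437.5 -248.7] 76.82573312370468
[ 476.  -227.8] [ 466.3 -251.6] 67.69268349756787
jaw yaw -16.839925627104652
yaw -17.740791689363732 x spread 30.709762633438572
ys [ -70.1 -103.5  -71.9  -97.5]
centre along n 506.4356344001615 tcp 505.4049855979794 -88.13676739858916 rel ys [ 18.1 -15.4  16.2  -9.4] n [ 0.95244478 -0.30471123] t [0.30471123 0.95244478]
```

```bash
python3 -m crank '[{"ax":0,"ay":0,"az":-1,"tx":0.0017,"ty":0.002,"tz":-0.02,"jaw":0.1},{"ax":0,"ay":0,"az":0,"tx":0,"ty":0,"tz":-0.03,"jaw":0.1},{"ax":0,"ay":0,"az":0,"tx":0,"ty":0,"tz":-0.02,"jaw":0.1},{"ax":0,"ay":0,"az":0,"tx":0,"ty":0,"tz":-0.01,"jaw":0.1},{"ax":0,"ay":0,"az":0,"tx":0,"ty":0,"tz":0,"jaw":0.1},{"ax":0,"ay":0,"az":0,"tx":0,"ty":0,"tz":0,"jaw":0.1},{"ax":0,"ay":0,"az":0,"tx":0,"ty":0,"tz":0,"jaw":0.1},{"ax":0,"ay":0,"az":0,"tx":0,"ty":0,"tz":0,"jaw":0.1},{"ax":0,"ay":0,"az":0,"tx":0,"ty":0,"tz":0,"jaw":0.1},{"ax":0,"ay":0,"az":0,"tx":0,"ty":0,"tz":0,"jaw":0.1}]'
python3 - <<'E'
from m import *
d=snap('wrist','w20.png');s=manip.get_state();print(proj(d,s['eef_pos']),proj(d,np.r_[s['eef_pos'][:2],.009]))
cv2.imwrite('pics/w20c.png',cv2.resize(d['frame'][190:300,190:340,::-1],None,fx=5,fy=5,interpolation=cv2.INTER_CUBIC))
E
```

```text
t: 30.85
eef_pos: [0.4562, -0.2357, 0.0273]
tool_rot: [3.103, -0.485, 0.01]
contact_force: [0.1, -0.2, 0.6]
grip_width: 0.546
(np.float64(262.7767575627326), np.float64(257.36750202939277)) (np.float64(262.4155505641755), np.float64(241.3691001010508))
```

View pics/w20c.png

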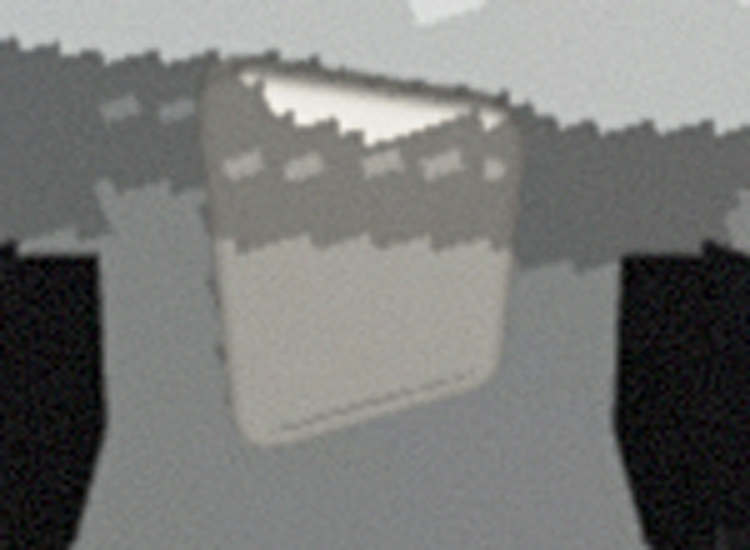

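View pics/w20.png

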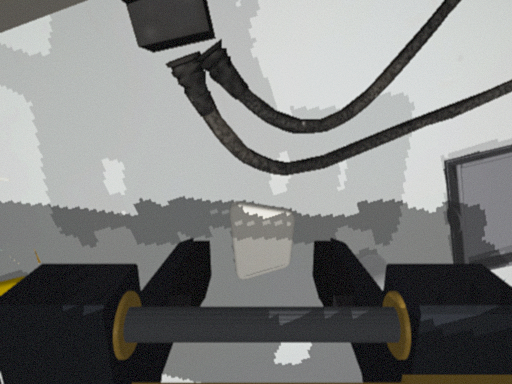

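The chalk is centred between the jaws at (263,240) and matches the TCP projection. I go down and grip.

```bash
python3 -m crank '[{"ax":0,"ay":0,"az":0,"tx":0,"ty":0,"tz":-0.012,"jaw":0.1},{"ax":0,"ay":0,"az":0,"tx":0,"ty":0,"tz":-0.008,"jaw":0.1},{"ax":0,"ay":0,"az":0,"tx":0,"ty":0,"tz":-0.004,"jaw":0.1},{"ax":0,"ay":0,"az":0,"tx":0,"ty":0,"tz":0,"jaw":0.1},{"ax":0,"ay":0,"az":0,"tx":0,"ty":0,"tz":0,"jaw":-0.1},{"ax":0,"ay":0,"az":0,"tx":0,"ty":0,"tz":0,"jaw":-0.3},{"ax":0,"ay":0,"az":0,"tx":0,"ty":0,"tz":0,"jaw":-1},{"ax":0,"ay":0,"az":0,"tx":0,"ty":0,"tz":0,"jaw":-1},{"ax":0,"ay":0,"az":0,"tx":0,"ty":0,"tz":0,"jaw":-1},{"ax":0,"ay":0,"az":0,"tx":0,"ty":0,"tz":0,"jaw":-1}]' 15
python3 -m crank '[{"ax":0,"ay":0,"az":0,"tx":0,"ty":0,"tz":0,"jaw":-1},{"ax":0,"ay":0,"az":0,"tx":0,"ty":0,"tz":0.005,"jaw":-1},{"ax":0,"ay":0,"az":0,"tx":0,"ty":0,"tz":0.015,"jaw":-1},{"ax":0,"ay":0,"az":0,"tx":0,"ty":0,"tz":0.03,"jaw":-1},{"ax":0,"ay":0,"az":0,"tx":0,"ty":0,"tz":0.03,"jaw":-1},{"ax":0,"ay":0,"az":0,"tx":0,"ty":0,"tz":0,"jaw":-1},{"ax":0,"ay":0,"az":0,"tx":0,"ty":0,"tz":0,"jaw":-1},{"ax":0,"ay":0,"az":0,"tx":0,"ty":0,"tz":0,"jaw":-1},{"ax":0,"ay":0,"az":0,"tx":0,"ty":0,"tz":0,"jaw":-1},{"ax":0,"ay":0,"az":0,"tx":0,"ty":0,"tz":0,"jaw":-1}]'
python3 - <<'E'
from m import *
d=snap('wrist','w21.png');s=manip.get_state();print(s['contact_force'])
E
```

```text
t: 32.15
eef_pos: [0.4563, -0.2358, 0.0035]
tool_rot: [3.103, -0.485, 0.01]
contact_force: [0.4, 0.6, 2.6]
grip_width: 0.354
t: 33.4
eef_pos: [0.4557, -0.2355, 0.0825]
tool_rot: [3.103, -0.485, 0.007]
contact_force: [-0.6, 0.6, 0.0]
grip_width: 0.354
[-0.44226178  0.37991767 -0.28134806]
```

View pics/w21.png

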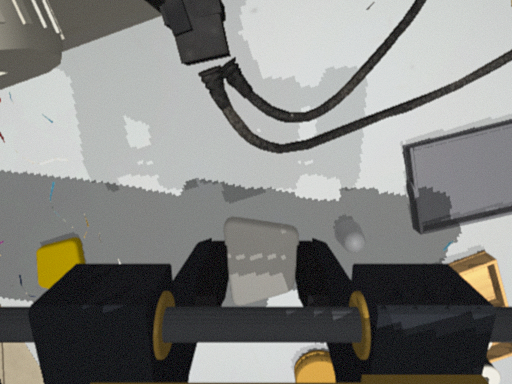

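The chalk is held flat. I carry it to above the grey tray.

```bash
python3 -m crank '[{"ax":0,"ay":0,"az":3,"tx":0.02,"ty":-0.004,"tz":0,"jaw":-1},{"ax":0,"ay":0,"az":3,"tx":0.03,"ty":-0.005,"tz":0,"jaw":-1},{"ax":0,"ay":0,"az":3,"tx":0.03,"ty":-0.005,"tz":0,"jaw":-1},{"ax":0,"ay":0,"az":3,"tx":0.03,"ty":-0.005,"tz":0,"jaw":-1},{"ax":0,"ay":0,"az":3,"tx":0.025,"ty":-0.004,"tz":0,"jaw":-1},{"ax":0,"ay":0,"az":0,"tx":0.01,"ty":-0.001,"tz":0,"jaw":-1},{"ax":0,"ay":0,"az":0,"tx":0,"ty":0,"tz":0,"jaw":-1},{"ax":0,"ay":0,"az":0,"tx":0,"ty":0,"tz":0,"jaw":-1},{"ax":0,"ay":0,"az":0,"tx":0,"ty":0,"tz":0,"jaw":-1},{"ax":0,"ay":0,"az":0,"tx":0,"ty":0,"tz":0,"jaw":-1}]'
python3 - <<'E'
from m import *
d=snap('wrist','w22.png');s=manip.get_state();print(s['contact_force'])
E
```

```text
t: 34.7
eef_pos: [0.6006, -0.2596, 0.0833]
tool_rot: [3.14, -0.077, 0.009]
contact_force: [-0.3, -0.0, 0.4]
grip_width: 0.356
[-0.02480729  0.00179872 -0.33431203]
```

View pics/w22.png

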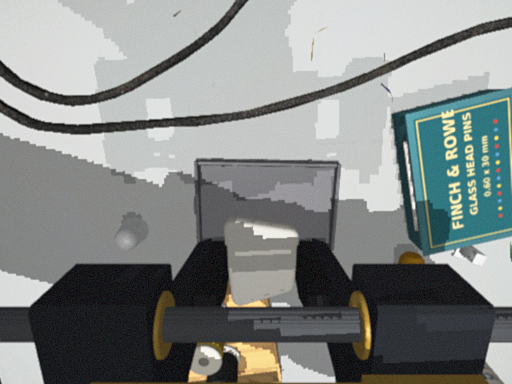

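```bash
python3 - <<'E'
from m import *
d=snap('wrist')
for p in [(197,159.5),(340,162),(199.5,230),(335,230)]: print(p,np.round(ray(d,*p,.012)*1000,1))
t=snap('top')
print(proj(t,(.601,-.26,.012)),np.round(ray(d,404,112,.03)*1000,1),np.round(ray(d,430,255,.03)*1000,1))
E
```

```text
(197, 159.5) [ 560.6 -223.9   12. ]
(340, 162) [ 652.9 -230.2   12. ]
(199.5, 230) [ 557.2 -272.8   12. ]
(335, 230) [ 650.3 -277.6   12. ]
(np.float64(229.39467668826072), np.float64(128.6045669239472)) [ 684.8 -199.4   30. ] [ 708.1 -290.7   30. ]
```

```bash
python3 -m crank '[{"ax":0,"ay":0,"az":0,"tx":0.002,"ty":0,"tz":-0.025,"jaw":-1},{"ax":0,"ay":0,"az":0,"tx":0,"ty":0,"tz":-0.025,"jaw":-1},{"ax":0,"ay":0,"az":0,"tx":0,"ty":0,"tz":-0.015,"jaw":-1},{"ax":0,"ay":0,"az":0,"tx":0,"ty":0,"tz":-0.008,"jaw":-1},{"ax":0,"ay":0,"az":0,"tx":0,"ty":0,"tz":-0.003,"jaw":-1},{"ax":0,"ay":0,"az":0,"tx":0,"ty":0,"tz":0,"jaw":-1},{"ax":0,"ay":0,"az":0,"tx":0,"ty":0,"tz":0,"jaw":-1},{"ax":0,"ay":0,"az":0,"tx":0,"ty":0,"tz":0,"jaw":-1},{"ax":0,"ay":0,"az":0,"tx":0,"ty":0,"tz":0,"jaw":-1},{"ax":0,"ay":0,"az":0,"tx":0,"ty":0,"tz":0,"jaw":-1}]'
python3 - <<'E'
from m import *
d=snap('wrist','w23.png');s=manip.get_state();print(s['contact_force'])
E
```

```text
t: 36.1
eef_pos: [0.6032, -0.2597, 0.0073]
tool_rot: [3.14, -0.076, 0.01]
contact_force: [-0.2, -0.2, -0.4]
grip_width: 0.355
[ 0.60440815  0.2146822  -1.12604604]
```

View pics/w23.png

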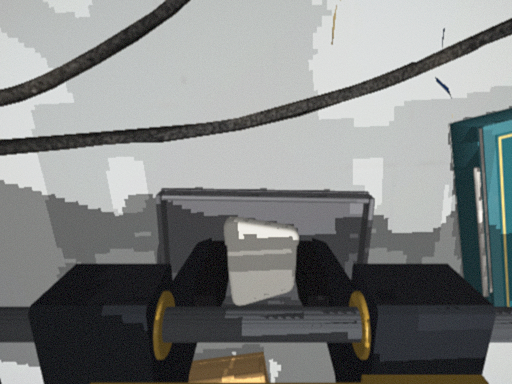

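The chalk is inside the tray, clear of the walls. I release and rise.

```bash
python3 -m crank '[{"ax":0,"ay":0,"az":0,"tx":0,"ty":0,"tz":-0.001,"jaw":-1},{"ax":0,"ay":0,"az":0,"tx":0,"ty":0,"tz":0,"jaw":-0.25},{"ax":0,"ay":0,"az":0,"tx":0,"ty":0,"tz":0,"jaw":-0.15},{"ax":0,"ay":0,"az":0,"tx":0,"ty":0,"tz":0,"jaw":-0.05},{"ax":0,"ay":0,"az":0,"tx":0,"ty":0,"tz":0,"jaw":-0.05},{"ax":0,"ay":0,"az":0,"tx":0,"ty":0,"tz":0.015,"jaw":-0.05},{"ax":0,"ay":0,"az":0,"tx":0,"ty":0,"tz":0.03,"jaw":-0.05},{"ax":0,"ay":0,"az":0,"tx":0,"ty":-0.01,"tz":0.05,"jaw":-0.05},{"ax":0,"ay":0,"az":0,"tx":-0.02,"ty":-0.03,"tz":0.05,"jaw":0},{"ax":0,"ay":0,"az":0,"tx":-0.02,"ty":-0.03,"tz":0.05,"jaw":0}]'
python3 -m crank '[{"ax":0,"ay":0,"az":0,"tx":-0.02,"ty":-0.03,"tz":0.03,"jaw":0},{"ax":0,"ay":0,"az":0,"tx":-0.02,"ty":-0.03,"tz":0.03,"jaw":0},{"ax":0,"ay":0,"az":0,"tx":-0.02,"ty":-0.02,"tz":0,"jaw":0},{"ax":0,"ay":0,"az":0,"tx":0,"ty":0,"tz":0,"jaw":0},{"ax":0,"ay":0,"az":0,"tx":0,"ty":0,"tz":0,"jaw":0},{"ax":0,"ay":0,"az":0,"tx":0,"ty":0,"tz":0,"jaw":0},{"ax":0,"ay":0,"az":0,"tx":0,"ty":0,"tz":0,"jaw":0},{"ax":0,"ay":0,"az":0,"tx":0,"ty":0,"tz":0,"jaw":0},{"ax":0,"ay":0,"az":0,"tx":0,"ty":0,"tz":0,"jaw":0},{"ax":0,"ay":0,"az":0,"tx":0,"ty":0,"tz":0,"jaw":0}]'
python3 - <<'E'
from m import *
d=snap('wrist','w24.png');s=snap('scene')
cv2.imwrite('pics/s24.png',cv2.resize(s['frame'][80:280,50:380,::-1],None,fx=2.4,fy=2.4,interpolation=cv2.INTER_CUBIC))
E
```

```text
t: 37.4
eef_pos: [0.5629, -0.3301, 0.2042]
tool_rot: [3.139, -0.074, 0.012]
contact_force: [0.8, -0.3, 0.4]
grip_width: 0.507
t: 38.65
eef_pos: [0.5032, -0.4096, 0.2611]
tool_rot: [3.14, -0.076, 0.01]
contact_force: [-0.1, -0.1, -0.1]
grip_width: 0.501
```

View pics/w24.png

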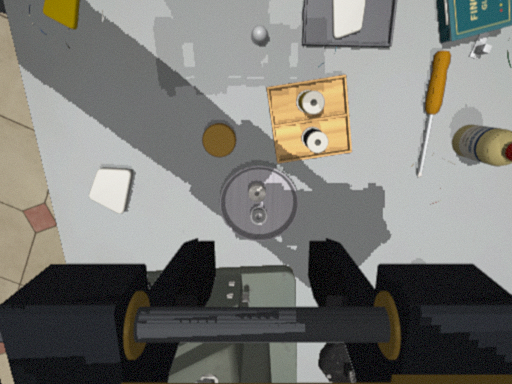

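View pics/s24.png

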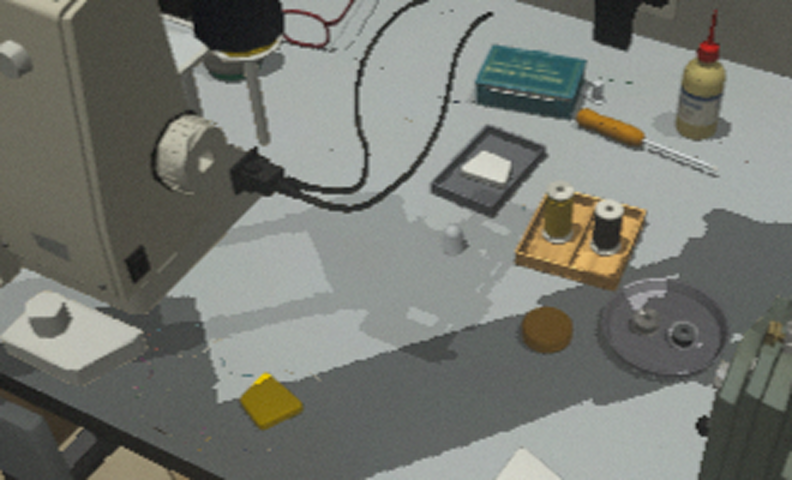

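In both views everything is in place. The thimble (453,238) and wax (548,330) are at the same scene pixels as before. I hand in.

```bash
python3 -c "
from plant import manip
print(manip.sign_off(), manip.get_state()['t'])"
```

```text
the job is handed in; nothing more can be done
the job is handed in; nothing more can be done
```

The sorting is done and handed in at about 39 s of the 120 s allowed. I placed the things in the order asked:
- **Spools:** the black one stands in the wooden tray's -y bay and the yellow one in the +y bay.
- **Bobbins:** the steel and clear ones lie flat side by side in the dish, about 28 mm apart centre to centre.
- **Chalk:** the smaller white slab lies flat in the grey tray.

**Last checks:** the final wrist and scene pictures show all five in place and upright or flat, with the gripper well clear. In the scene view the wax disc and thimble are at the same pixels as before. The large white chalk and the yellow chalk were not touched. The highest contact force read at the end of a move was about 7 N.

**Disagreements:**
- The first move call was refused because of missing keys; nothing moved.
- The chalk's grip edges measured about 31 mm apart and 9° off parallel, against the 35 mm stated. The grip itself closed at about 31 mm and held.
- The jaw opening read about 3 to 6 mm under the stated sizes on all five things.
- My estimates of the dish and grey tray centres differed by 2 to 5 mm between views, within the room available.

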